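# Clamp a steel blank in the jig with the cam lever

## Robot

A 6-joint arm with a two-finger parallel gripper is mounted at the origin on the work surface; the furniture and walls round the work are solid. World frame = base frame: x ahead of the robot, y to its left, z up, the work surface at z = 0. Lengths are in m, angles in rad, forces in N, time in s.
With the tool pointing down it reaches from about 0.15 to 0.775 m from the base axis. Payload 6.1 kg.
Tool frame: the origin (TCP) lies at the very end of the fingers, on their centre line; the grasp point (between the pads) lies 19 mm behind it; z points along the fingers, y is the direction in which the jaws open and shut (so a half turn about z gives the same grasp; the last joint's range is limited). The gripper opens to 85 mm and grips with 20 to 120 N. Pads are 22 mm wide; open, the fingers measure 114 mm over their backs; the gripper's body (76 mm by 85 mm) begins 54 mm behind the grasp point. The pads swing forward as they close: fully open they stand 13 mm farther back than shut.
Start: joints at [-1.128, 0.126, -0.04, 1.405, 0, 1.571], TCP at [0.225, -0.474, 0.231] pointing down, gripper open.
Joint ranges: [-2.72, 2.72], [-0.95, 1.95], [-1.27, 1.35], [-1.78, 2.02], [-1.46, 1.47], [-3.14, 3.14]. Speed limits (rad/s): [2.39, 2.39, 3.01, 3.14, 3.14, 3.14].

## Interface

Orientations are given as [roll, pitch, yaw] about the fixed x, y, z axes, in that order (R = Rz(yaw) Ry(pitch) Rx(roll)).
In Python, from station import r, eyes, job gives the robot as it stands.
- The arm moves only by the tool send_rows, never from a script. Its argument "increments" is one flat list of numbers, 5 for each row, row after row: the finger opening in mm, from 0 to 85.4, then the shift along the tool's x, y, z in mm, then the turn about the tool's z in degrees. In form: [gripper, dx, dy, dz, twist, gripper, dx, dy, dz, twist, ...]. A call has exactly 5 rows; each row shifts and turns the commanded pose from where the row before left it, along the tool's axes as they then stand; what a row does not reach is not made up. A row lasts 1/8 s, in which the tool goes at most 62.5 mm and 10.7 degrees, less where a joint would pass 70% of its speed; a pose out of reach is approached as far as the arm can. A call with a gripper value outside its range is refused whole. The fingers move at their own pace and stop on an object; the grip force is fixed at half the most. Time passes only in rows, so rows that do not move let the fingers close, or fill a call up. It gives the time, the measured TCP pose, the force and the opening at its end, in the units of the state.
- r.state(): the state, without advancing time (a new reading comes with each control period).
- eyes.capture(name): name is "scene" or "top" or "wrist"; returns a dict with "img" (400x640x3 uint8, blue, green, red), "K" (3x3 intrinsics, pixels), "xyz" and "attitude" of the camera in the world. Camera axes: x right, y up, looking along -z (the intrinsics and any distortion apply to the point x, -y, -z); pixel columns grow to the right and rows downward; lengths in m; the calibration is good to about 2 mm. A picture is of the moment at which its call begins. There is no depth.
- job.close_job(): hands the job in, once; it reports no verdict.
The state is a dict: "t": time; "joint_positions": joint angles; "dq": joint speeds; "tau": joint torques, N m; "ee_pos": TCP position; "tool_rot": TCP orientation; "wrist_force": force on the tool from outside, world axes, zero at the start; "wrist_torque": the same for the moment, N m; "opening": finger opening in m.
Only numpy, scipy, OpenCV 4.12 (cv2) and the standard library are available. Lean on these libraries where they do the work, as an engineer would, in place of code of your own. Each camera call takes 0.05 s, during which the arm holds its last target.

## Task

Lay the loose steel plate blank flat in the jig, down between its locating pins, and let go of it. Then swing the jig's clamp lever round by its black knob, clockwise seen from above, so that it climbs its cam and drops fully down into the notch with its toe holding the plate. Turn it gently and stop when you feel it come up against the stop, because driving it hard against the cam or the stop spoils the jig, and leave the other things on the table as they are.

Things in the scene. Friction and masses are not known exactly. Their poses are not given: they have to be found in the camera images.
- plate: The loose steel plate blank, 60 x 88 x 14 mm (x, y, z), 0.42 kg nominal, lying flat at the robot's right (-y). Origin at the centre of its underside; y along its 88 mm length. Grasp it across the 60 mm width.
- jig: The jig, bolted down at a different place and yaw (within 0.35 rad) each time: dark steel base plate 200 x 236 x 12 mm (x, y, z), origin at the centre of its underside. It carries the nest for the plate, the lever's post and, under the knob's half of the lever, a steel cam quadrant: an arc of 60 mm radius about the pivot.
- nest (a point): Centre of the nest's floor, on the base plate's top (12 mm up), at (0, -50) mm in the jig's frame. The plate lies here with its length along the jig's y, either way round, between eight domed 8 mm pins, tops 22 mm above the table, 2 mm play each side: from the nest's centre at x +-36, y +-34 (58 mm free between the pins of one side for the fingers), and x +-18, y +-50.
- latch_post: The lever's pivot post, at (0, 35) mm in the jig's frame, same yaw; origin on the pivot axis, 12 mm above the table. Its spring cup, 27 mm wide, reaches 71 mm above the table. The lever is a bar 14 mm wide, 10 mm thick, underside 28 mm above the table when low; knob on one side of the post, on the other a toe with a 16 mm pad, 56 mm from the axis.
- swing (a joint): Turn of the lever, rad. 0: knob along the jig's -x; grows clockwise from above; 1.57: knob along +y, toe over the plate. Starts at 0 to 0.12. The follower climbs a ramp about 0.55 rad long that starts at 0.15 to 0.65 and lifts the lever 9 mm, runs on the flat top and drops into the notch. The notch's middle lies at 1.25 to 1.75, varied and not measured, play +-0.02; just behind it is a rigid stop.
- knob (a point): Top centre of the lever's upright, smooth black knob, 19 to 22 mm wide, 38 mm tall, 85 mm from the pivot axis. Top 74 mm above the table with the lever low (parked, or in the notch), 83 mm on top of the cam. A spring holds the lever down with about 7 N; climbing takes up to about 7 N at the knob. It rises and drops with the lever: a tight grip hinders that; push it or keep it loosely between the fingers.
- hex_nut: A hex nut, 30 x 34 x 16 mm, loose bystander. Origin at the centre of its underside.
- mandrel: A turned steel plug with a T pin, 38 mm diameter, 69 mm tall, loose bystander, standing. Origin at the centre of its underside.
- punch: A centre punch, 118 mm long, 11 mm thick, loose bystander. Origin at the centre of its underside.
- wrench: A spanner, 203 mm long, 10 mm thick, loose bystander. Origin at the centre of its underside.
Not all that is in view belongs to the job. Of the things that look like the plate, the middle-sized one is meant.

How it is judged:
By the outcome, as a careful person would: the job done as asked, in the order asked, and still so for the second after the job is handed in, with the robot touching nothing.
It also fails if it takes over 72 s, if anything falls off the work surface, if the arm or the gripper's body presses on something with over 40 N, if the wrist force passes 120 N, or if a joint passes its speed limit or range.

## Working session

There is one attempt and no reset: what is moved stays moved. The work goes in short steps, Python scripts to look and compute and a tool call to move; the robot and the scene stay as the last step left them, time stands still between calls to the robot, and variables do not carry over. Pictures are saved under pics/ and viewed, and the job is handed in when it is done.

Besides the shell and the picture viewer there is one more tool, called after "Request:" by a JSON object that holds its "name" and its "arguments", one argument or row to a line. send_rows: Moves the arm, as the interface text tells. Its arguments: {"type":"object","properties":{"increments":{"type":"array"}},"required":["increments"]}

```bash
ls; mkdir -p pics; python3 - <<'E'
from station import r, eyes, job
import cv2,numpy as np
print(r.state())
for n in ["scene","top","wrist"]:
    c=eyes.capture(n); cv2.imwrite(f"pics/{n}0.png",c["img"]); print(n,c["K"],c["xyz"],c["attitude"],[k for k in c])
E
```

```text
pics
{'t': 0.0, 'joint_positions': array([-1.12800557e+00,  1.26396088e-01, -4.06031206e-02,  1.40540662e+00,
       -9.28468239e-07,  1.57077726e+00]), 'dq': array([-0.00071063, -0.0004716 ,  0.00058863,  0.00031146,  0.00167662,
        0.00011981]), 'tau': array([-3.47926607e-05, -4.35913897e+01,  3.52923131e+01,  1.73842121e-02,
       -9.81119433e-05, -9.00994053e-06]), 'ee_pos': array([ 0.22476808, -0.47400058,  0.23052227]), 'tool_rot': array([-3.13998315e+00,  8.97785799e-07,  4.42809825e-01]), 'wrist_force': array([-0.36041304,  0.40199703, -0.04319754]), 'wrist_torque': array([-0.05779653, -0.03129366,  0.02625872]), 'opening': 0.08513781311592486}
scene [[424.95147988   0.         315.01233084]
 [  0.         424.95147988 207.84139355]
 [  0.           0.           1.        ]] [-0.33954544 -0.44436387  0.64726586] [ 1.05049279 -0.0154977  -1.09452598] ['img', 'K', 'xyz', 'attitude']
top [[506.85589551   0.         317.21415458]
 [  0.         506.85589551 195.42889311]
 [  0.           0.           1.        ]] [0.41931467 0.03292284 1.40271644] [ 0.08151703 -0.02658316 -1.56288235] ['img', 'K', 'xyz', 'attitude']
wrist [[358.02410521   0.         316.817324  ]
 [  0.         358.02410521 204.60930604]
 [  0.           0.           1.        ]] [ 0.28980454 -0.44435055  0.37335694] [-2.82662159e-01  5.62413707e-04 -1.12790041e+00] ['img', 'K', 'xyz', 'attitude']
```

View pics/top0.png

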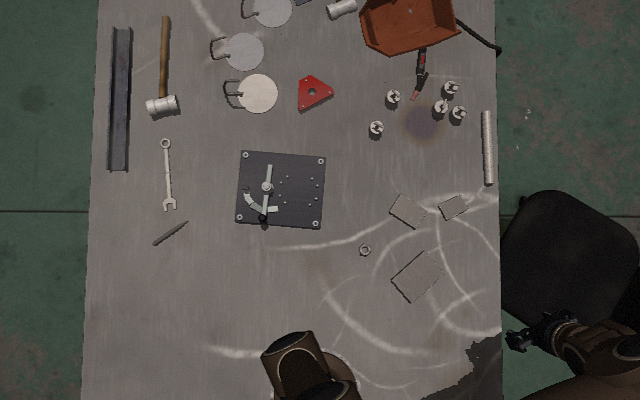

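View pics/scene0.png

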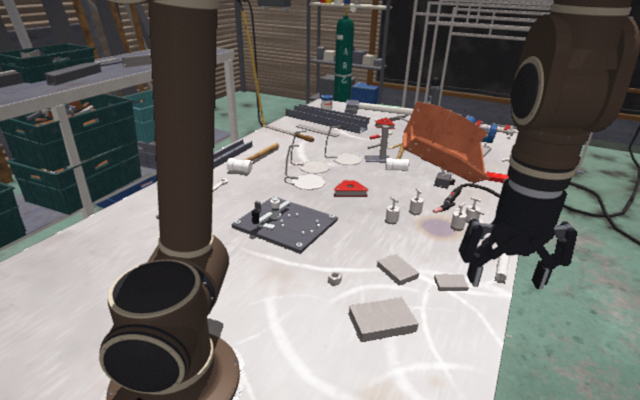

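View pics/wrist0.png

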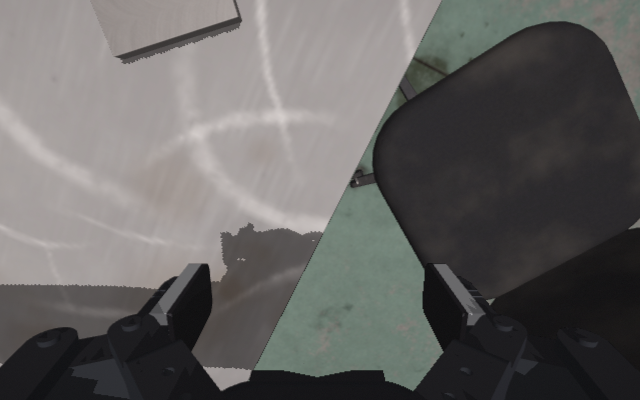

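```bash
cat > h.py <<'E'
import numpy as np, cv2
from scipy.spatial.transform import Rotation as Ro
from station import r, eyes, job
def ray(c,uv,z):
    uv=np.atleast_2d(np.asarray(uv,float)); K=c["K"]
    d=np.c_[(uv[:,0]-K[0,2])/K[0,0],-(uv[:,1]-K[1,2])/K[1,1],-np.ones(len(uv))]
    d=Ro.from_euler("xyz",c["attitude"]).apply(d); o=np.array(c["xyz"])
    return o+d*((z-o[2])/d[:,2])[:,None]
def proj(c,P):
    p=Ro.from_euler("xyz",c["attitude"]).inv().apply(np.atleast_2d(P)-np.array(c["xyz"]))
    K=c["K"]; return np.c_[K[0,2]+K[0,0]*p[:,0]/-p[:,2],K[1,2]-K[1,1]*p[:,1]/-p[:,2]]
def save(name,img,roi=None,s=1):
    if roi: x0,y0,x1,y1=roi; img=img[y0:y1,x0:x1]
    cv2.imwrite("pics/"+name,cv2.resize(img,None,fx=s,fy=s,interpolation=cv2.INTER_CUBIC))
E
python3 - <<'E'
from h import *
c=eyes.capture("top"); im=c["img"]
save("jig1.png",im,(225,140,335,240),7); save("pl1.png",im,(380,180,480,310),4)
g=cv2.cvtColor(im,cv2.COLOR_BGR2GRAY)
roi=np.zeros_like(g); roi[140:240,225:335]=1
print(g[190,225:335])
m=((g<85)&(roi>0)).astype(np.uint8)
cs,_=cv2.findContours(cv2.morphologyEx(m,cv2.MORPH_CLOSE,np.ones((9,9))),0,1)
k=max(cs,key=cv2.contourArea); b=cv2.boxPoints(cv2.minAreaRect(k)); print(b,ray(c,b,0.012)[:,:2])
p=ray(c,b,0.012); print([np.linalg.norm(p[i]-p[i-1]) for i in range(4)],p.mean(0))
E
```

```text
[109 112 113 112 112 114 114 108 110 111 113 105  83  74  71  68  76  75
  84  66  72  69  66  69  68  71  73  71  72  71  73  71  69  67  72  70
  67  64  66 107 160 163 152  90  60  51  63  60  51  67  62  69  64  66
  68  66  68  68  68  66  68  70  68  66  67  68  69  67  68  67  66  73
  66  70  67  65  69  65  64  66  60  64  60  63  63  67  64  63  63  63
  62  67  65  67  66  67  67  59  58 100 102 103 101 100 102 100 102 100
 103 101]
[[233.37933 227.4483 ]
 [239.89655 149.2414 ]
 [326.2138  156.43451]
 [319.6966  234.64142]] [[ 0.44332445  0.22490679]
 [ 0.65915617  0.21157168]
 [ 0.64198971 -0.02725701]
 [ 0.42565307 -0.01080351]]
[np.float64(0.23637179238690112), np.float64(0.21624328299819992), np.float64(0.2394448370496341), np.float64(0.21696142959945083)] [0.54253085 0.09960449 0.012     ]
```

```bash
sleep 0.1
```

```text
(no output)
```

View pics/jig1.png

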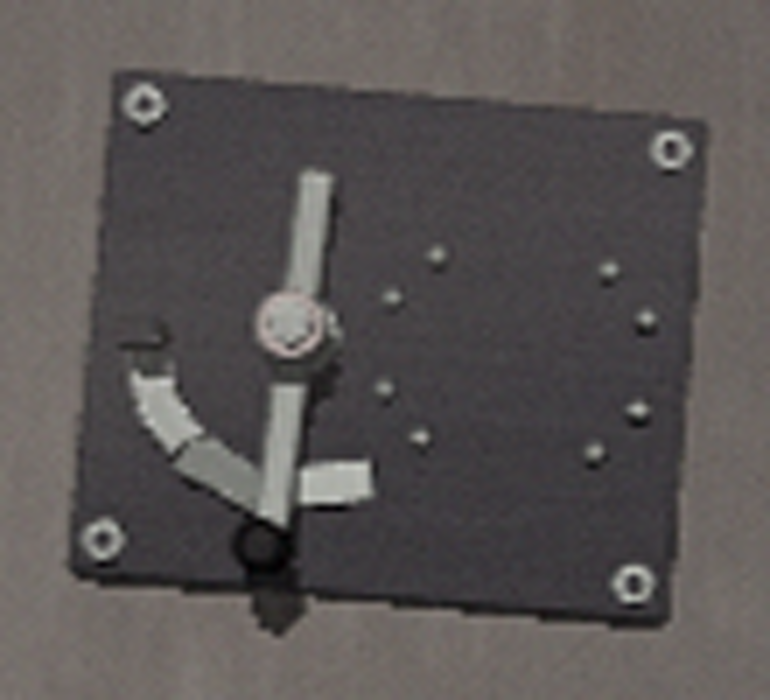

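View pics/pl1.png

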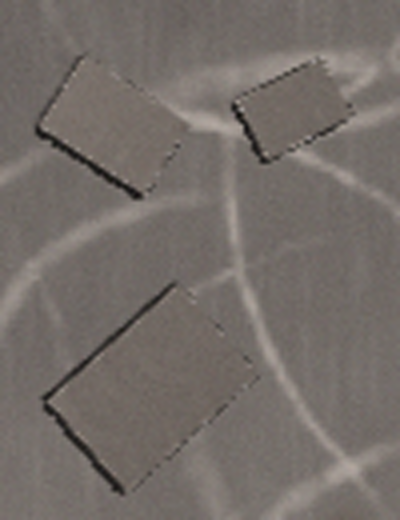

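```bash
python3 - <<'E'
from h import *
c=eyes.capture("top"); im=c["img"]
px=np.array([(437,255),(392,297),(384,388),(420,437),(609,270),(646,320),(638,411),(594,452)])/7+[225,140]-0.43
m=np.array([(36,34),(18,50),(-18,50),(-36,34),(36,-34),(18,-50),(-18,-50),(-36,-34)])/1000
P=ray(c,px,0.021)[:,:2]
H=(m).T@(P-P.mean(0)); a=np.arctan2(H[0,1]-H[1,0],H[0,0]+H[1,1])
R=np.array([[np.cos(a),-np.sin(a)],[np.sin(a),np.cos(a)]])
print("yaw",a,"nest",P.mean(0)); print((P-P.mean(0)-m@R.T)*1000)
print("jig origin",P.mean(0)-R@[0,-.05],"post",P.mean(0)+R@[0,.085])
kn=ray(c,np.array([[263,545]])/7+[225,140]-.43,0.074)[0,:2]; post=ray(c,np.array([[290,325]])/7+[225,140]-.43,0.071)[0,:2]
print("knob",kn,"post",post,np.linalg.norm(kn-post), "injig",R.T@(kn-post))
q=np.array([(83,55),(190,128),(145,197),(38,130)])/4+[380,180]-.4
Q=ray(c,q,0.014)[:,:2]; print(Q,Q.mean(0),[np.linalg.norm(Q[i]-Q[i-1]) for i in range(4)])
for nm,pp in (("nut",(364,250)),("punch",(170,233))): print(nm,ray(c,pp,0.01))
E
```

```text
yaw -0.07827689523927345 nest [0.54665578 0.0493586 ]
[[-0.09310434 -0.11216994]
 [-0.12022419 -0.11105965]
 [ 0.04253416 -0.30255677]
 [ 0.21730922 -0.03573507]
 [ 0.0571234   0.29375587]
 [-0.28200318  0.17782337]
 [-0.15133552  0.20410443]
 [ 0.32970044 -0.11416224]]
jig origin [0.55056563 0.09920549] post [0.55330253 0.13409832]
knob [0.46903033 0.1420176 ] post [0.55198899 0.13351567] 0.08339318132338097 injig [-0.08336946  0.00198877]
[[ 0.54117924 -0.23283014]
 [ 0.49139835 -0.30669498]
 [ 0.44364276 -0.27510738]
 [ 0.48904874 -0.20142827]] [ 0.49131727 -0.25401519] [np.float64(0.06085775248017733), np.float64(0.08907384772907431), np.float64(0.057257079569454035), np.float64(0.0865466084471965)]
nut [[ 0.38467298 -0.13265126  0.01      ]]
punch [[0.42684308 0.3965753  0.01      ]]
```

```bash
cat >> h.py <<'E'
def go(x,y,z,yawdeg=None):
    s=r.state(); R=Ro.from_euler("xyz",s["tool_rot"]); d=R.inv().apply(np.array([x,y,z])-s["ee_pos"])*1000
    yw=np.degrees(s["tool_rot"][2]); print("tool shift mm (at present yaw %.1f)"%yw,d.round(1), "twist deg", None if yawdeg is None else round(-(yawdeg-yw),1))
E
python3 -c "
from h import *
go(0.46,-0.27,0.20,57.2)"
```

```text
tool shift mm (at present yaw 25.4) [300.  -83.7  31. ] twist deg -31.8
```

Request:
{"name": "send_rows", "arguments": {
  "increments": [85,55,-14,0,0,85,55,-14,0,0,85,55,-14,10,0,85,55,-14,10,0,85,50,-14,10,0]
}}

```text
t: 0.88
ee_pos: [0.4402, -0.294, 0.201]
tool_rot: [3.141, -0.0, 0.443]
wrist_force: [0.4, -1.2, -0.2]
opening: 0.0849
```

Request:
{"name": "send_rows", "arguments": {
  "increments": [85,0,0,0,-8,85,0,0,0,-8,85,0,0,0,-8,85,0,0,0,-8,85,0,0,0,0]
}}

```text
t: 1.5
ee_pos: [0.4388, -0.2954, 0.2012]
tool_rot: [-3.141, -0.0, 1.0]
wrist_force: [-1.1, 0.6, -0.3]
opening: 0.0855
```

```bash
python3 - <<'E'
from h import *
c=eyes.capture("wrist"); s=r.state(); print(s["ee_pos"],s["tool_rot"],s["joint_positions"],s["wrist_force"]); cv2.imwrite("pics/w1.png",c["img"]); np.save("w1.npy",c,allow_pickle=True)
E
```

```text
[ 0.43885638 -0.29536074  0.20118923] [-3.14135958e+00  6.38415553e-07  9.98703387e-01] [-5.92387726e-01  1.34883546e-01 -9.48539715e-02  1.34129182e+00
 -5.36806792e-06  1.55050154e+00] [-0.42345699 -0.99618653  0.67423042]
```

View pics/w1.png

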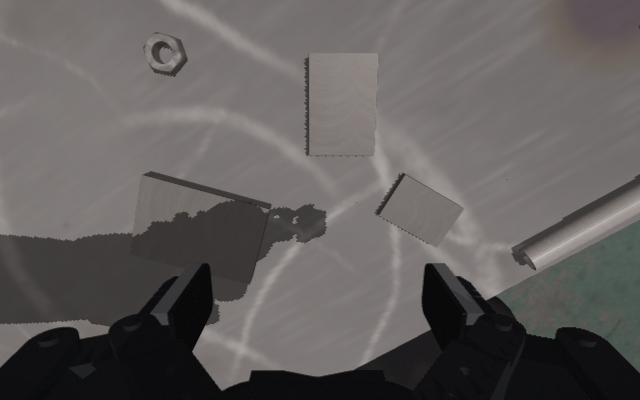

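```bash
python3 - <<'E'
from h import *
c=np.load("w1.npy",allow_pickle=True).item(); save("w1z.png",c["img"],(290,35,395,170),5)
q=np.array([(310,53),(378,53.5),(375,156),(307,155)]);Q=ray(c,q,0.014)[:,:2]; print(Q,Q.mean(0),[np.linalg.norm(Q[i]-Q[i-1]) for i in range(4)])
for i,j in((3,0),(2,1)): d=Q[j]-Q[i]; print(np.degrees(np.arctan2(d[1],d[0])))
t=np.load("w1.npy",allow_pickle=True).item()
E
```

```text
[[ 0.49435876 -0.20042438]
 [ 0.54305469 -0.23216237]
 [ 0.49681799 -0.30679446]
 [ 0.44449606 -0.27209406]] [ 0.49468188 -0.25286882] [np.float64(0.08730883478146878), np.float64(0.05812567271931251), np.float64(0.08779396452596815), np.float64(0.06278298160285985)]
55.17253010266604
58.22061016156409
```

View pics/w1z.png

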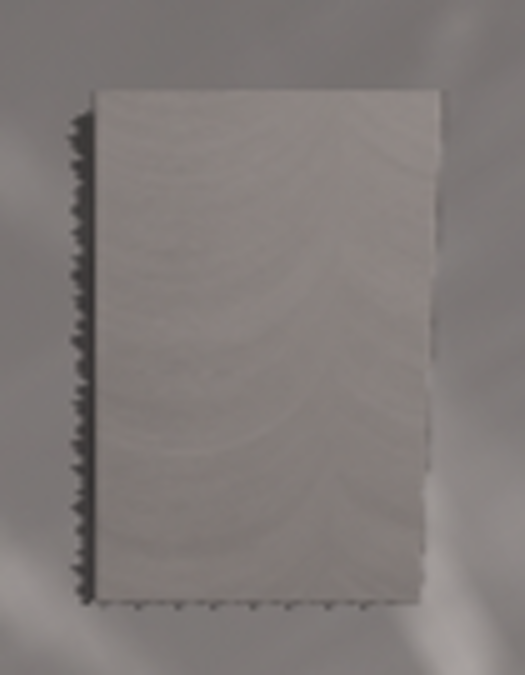

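```bash
python3 - <<'E'
from h import *
c=np.load("w1.npy",allow_pickle=True).item()
q=np.array([(93,90),(441,90),(421,602),(96,602)])/5+[290,35]-.4;Q=ray(c,q,0.014)[:,:2]; print(Q,Q.mean(0),[np.linalg.norm(Q[i]-Q[i-1]) for i in range(4)])
for i,j in((3,0),(2,1)): d=Q[j]-Q[i]; print(np.degrees(np.arctan2(d[1],d[0])))
go(*Q.mean(0),0.06,56.8)
E
```

```text
[[ 0.49323756 -0.19932797]
 [ 0.5432676  -0.2314516 ]
 [ 0.49635055 -0.30539576]
 [ 0.44589325 -0.27299136]] [ 0.49468724 -0.25229167] [np.float64(0.08756585341091619), np.float64(0.05945529740908717), np.float64(0.08757253579177862), np.float64(0.05996652338242316)]
57.27067402126787
57.60515534170061
tool shift mm (at present yaw 57.2) [ 66.4  23.7 141.2] twist deg 0.4
```

Request:
{"name": "send_rows", "arguments": {
  "increments": [85,22,8,25,0,85,22,8,25,0,85,21,8,25,0,85,0,0,25,0,85,0,0,20,0]
}}

```text
t: 2.17
ee_pos: [0.4941, -0.2532, 0.0801]
tool_rot: [-3.141, 0.0, 0.999]
wrist_force: [-0.8, -0.2, -0.7]
opening: 0.0849
```

```bash
python3 - <<'E'
from h import *
c=eyes.capture("wrist"); s=r.state(); print(s["ee_pos"],s["tool_rot"]); cv2.imwrite("pics/w2.png",c["img"]); np.save("w2.npy",c,allow_pickle=True)
c=eyes.capture("scene");save("s2.png",c["img"],(330,180,600,350),2.8)
E
```

```text
[ 0.49275578 -0.25266918  0.0775359 ] [-3.13708963e+00  4.44666114e-04  9.99220674e-01]
```

View pics/w2.png

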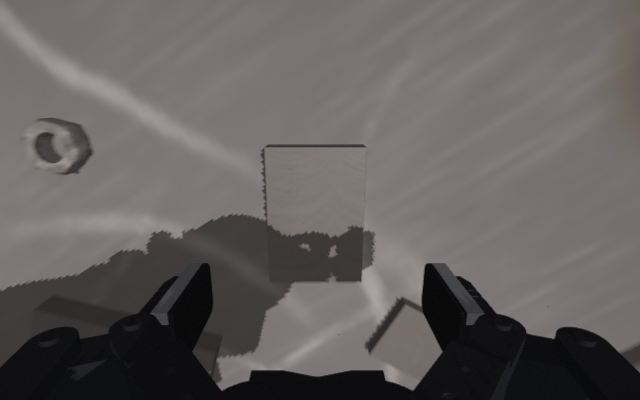

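View pics/s2.png

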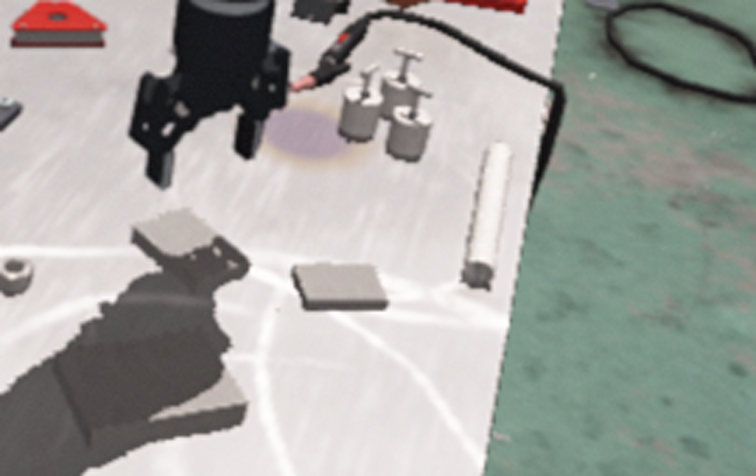

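```bash
python3 - <<'E'
from h import *
s=r.state();print(s["ee_pos"],s["tool_rot"])
R=Ro.from_euler("xyz",s["tool_rot"])
c=np.load("w2.npy",allow_pickle=True).item(); save("w2z.png",c["img"],(250,130,450,300),4)
q=np.array([(265.5,147),(366,147),(361,282),(270,281)]);Q=ray(c,q,0.014); print(Q,Q.mean(0),[np.linalg.norm(Q[i]-Q[i-1]) for i in range(4)])
for i,j in((3,0),(2,1)): d=Q[j]-Q[i]; print(np.degrees(np.arctan2(d[1],d[0])))
c1=np.load("w1.npy",allow_pickle=True).item()
sm=ray(c1,[(376,213),(404,174),(463,207),(438,246)],0.014)
bg=ray(c1,[(148,173),(270,205),(247,285),(132,248)],0.014)
for n,a in(("plate",Q),("small",sm),("big",bg)): print(n,(R.inv().apply(a-s["ee_pos"])*1000).round(1).tolist())
E
```

```text
[ 0.49276081 -0.25277868  0.07893363] [-3.13730038e+00  3.96904025e-04  9.99414289e-01]
[[ 0.49431579 -0.19984119  0.014     ]
 [ 0.54336676 -0.23137214  0.014     ]
 [ 0.49637724 -0.30465032  0.014     ]
 [ 0.44716819 -0.27217301  0.014     ]] [ 0.49530699 -0.25200916  0.014     ] [np.float64(0.08634112034805248), np.float64(0.05831121141489856), np.float64(0.08705001891345532), np.float64(0.05896020719188963)]
56.90273101605989
57.33004050145513
plate [[45.4, -27.0, 65.0], [45.4, 31.3, 64.8], [-41.7, 31.4, 64.8], [-40.9, -27.6, 65.1]]
small [[-98.4, 36.4, 64.8], [-60.1, 60.8, 64.7], [-92.3, 119.8, 64.5], [-132.7, 99.6, 64.6]]
big [[-59.3, -178.7, 65.7], [-90.4, -65.7, 65.3], [-176.0, -92.4, 65.4], [-135.0, -204.6, 65.9]]
```

View pics/w2z.png

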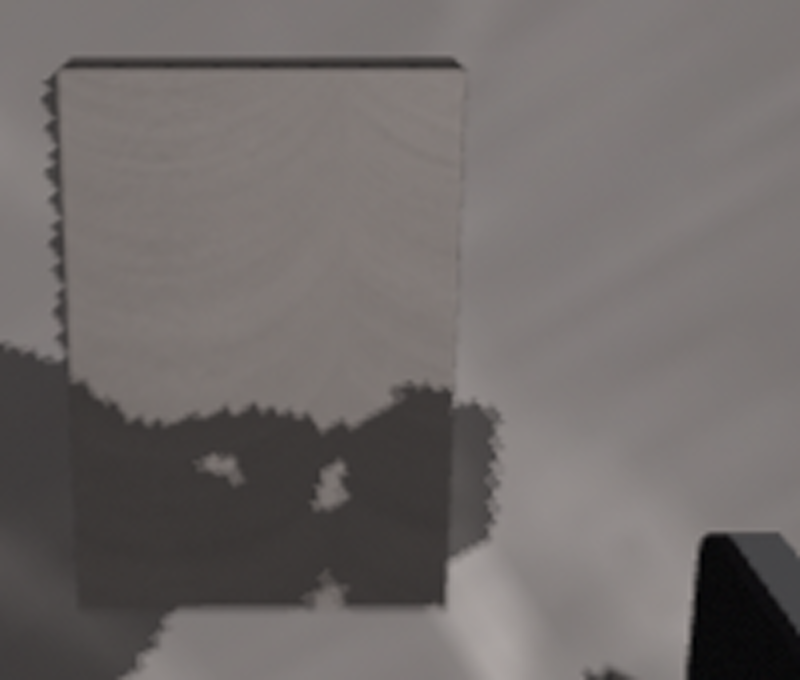

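Request:
{"name": "send_rows", "arguments": {
  "increments": [85,1,2,20,0,85,0,0,20,0,85,0,0,17,0,85,0,0,10,0,85,0,0,0,0]
}}

```text
t: 2.9
ee_pos: [0.4961, -0.2537, 0.0139]
tool_rot: [-3.141, 0.0, 1.001]
wrist_force: [-1.4, 0.1, 0.7]
opening: 0.0853
```

Request:
{"name": "send_rows", "arguments": {
  "increments": [85,0,0,3,0,85,0,0,3,0,85,0,0,2,0,85,0,0,0,0,85,0,0,0,0]
}}

```text
t: 3.52
ee_pos: [0.4964, -0.2539, 0.0064]
tool_rot: [3.142, -0.0, 1.001]
wrist_force: [0.0, 0.3, 0.2]
opening: 0.0852
```

Request:
{"name": "send_rows", "arguments": {
  "increments": [66,0,0,0,0,62,0,0,0,0,58,0,0,0,0,56,0,0,0,0,56,0,0,0,0]
}}

```text
t: 4.15
ee_pos: [0.4958, -0.2535, 0.007]
tool_rot: [-3.141, -0.0, 1.001]
wrist_force: [-4.5, 1.9, 8.1]
opening: 0.0571
```

```bash
python3 - <<'E'
from h import *
c=eyes.capture("scene");save("s3.png",c["img"],(350,180,520,320),4.6)
c=eyes.capture("wrist");cv2.imwrite("pics/w3.png",c["img"])
s=r.state();print(s["ee_pos"],s["wrist_force"],s["wrist_torque"],s["opening"])
E
```

```text
[ 0.49578709 -0.25348498  0.00697136] [-4.78942892  2.70780733  7.26723173] [ 0.59887007  1.10289423 -0.03004181] 0.05711137468382906
```

View pics/s3.png

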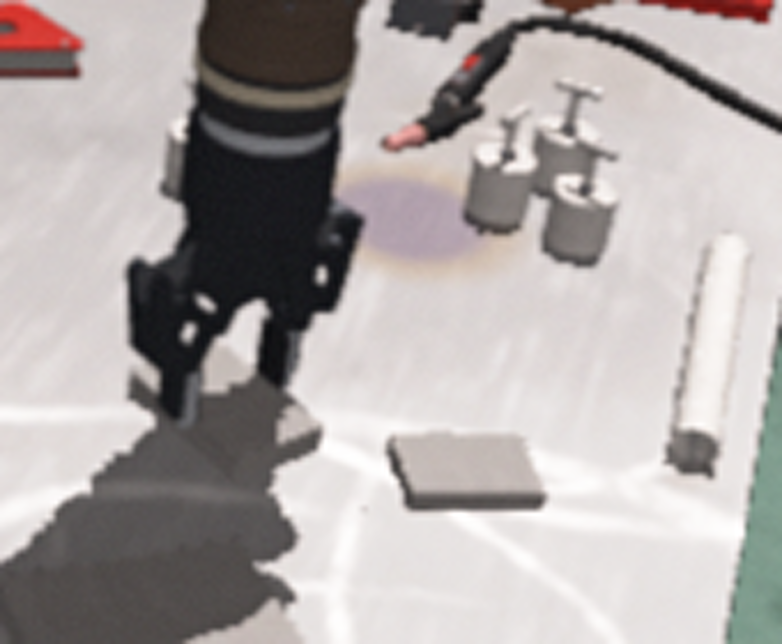

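View pics/w3.png

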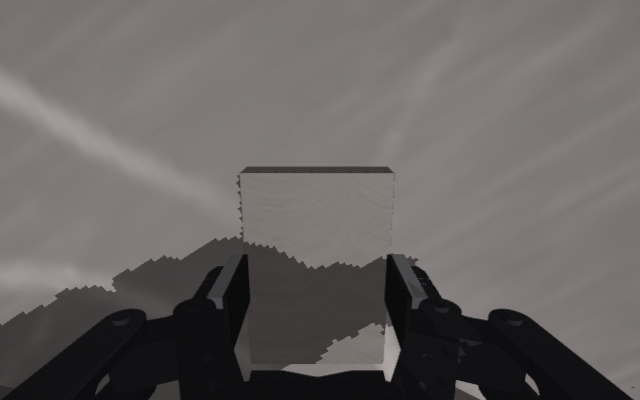

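Request:
{"name": "send_rows", "arguments": {
  "increments": [68,0,0,0,0,68,0,0,0,0,68,0,0,2,0,68,0,0,2,0,68,0,0,0,0]
}}

```text
t: 4.88
ee_pos: [0.4962, -0.2538, 0.002]
tool_rot: [-3.141, 0.0, 1.001]
wrist_force: [-0.5, 0.1, 0.9]
opening: 0.068
```

Request:
{"name": "send_rows", "arguments": {
  "increments": [68,0,0,1,0,68,0,0,1,0,68,0,0,0,0,68,0,0,0,0,68,0,0,0,0]
}}

```text
t: 5.5
ee_pos: [0.4964, -0.2539, 0.0004]
tool_rot: [3.141, -0.0, 1.001]
wrist_force: [1.5, 0.1, 0.1]
opening: 0.068
```

Request:
{"name": "send_rows", "arguments": {
  "increments": [64,0,0,0,0,62,0,0,0,0,60,0,0,0,0,50,0,0,0,0,50,0,0,0,0]
}}

```text
t: 6.12
ee_pos: [0.4962, -0.2537, 0.0008]
tool_rot: [-3.142, -0.0, 1.001]
wrist_force: [-2.0, 1.2, 5.4]
opening: 0.0582
```

```bash
python3 - <<'E'
from h import *
c=eyes.capture("wrist");cv2.imwrite("pics/w4.png",c["img"])
s=r.state();print(s["ee_pos"],s["wrist_force"],s["wrist_torque"],s["opening"])
E
```

```text
[ 0.49623753 -0.25373275  0.00081571] [-2.98118631  1.07989665  5.57625197] [3.32275582e-01 5.91726473e-01 2.21882732e-04] 0.05820570013580652
```

View pics/w4.png

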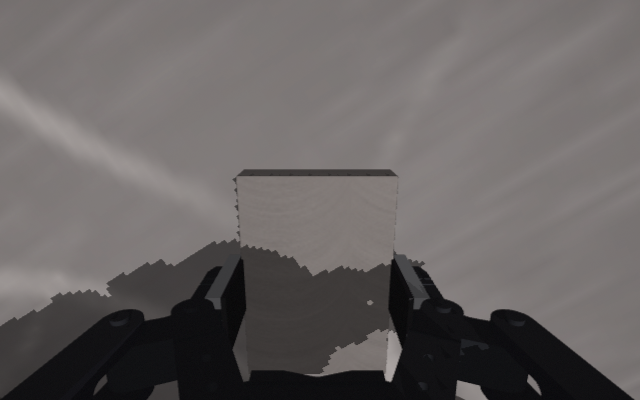

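Request:
{"name": "send_rows", "arguments": {
  "increments": [50,0,0,-2,0,50,0,0,-5,0,50,0,0,-10,0,50,0,0,-15,0,50,0,0,0,0]
}}

```text
t: 6.8
ee_pos: [0.4977, -0.2545, 0.0343]
tool_rot: [3.138, -0.0, 1.001]
wrist_force: [1.7, -0.0, -4.6]
opening: 0.0582
```

```bash
python3 - <<'E'
from h import *
c=eyes.capture("wrist");cv2.imwrite("pics/w5.png",c["img"]);np.save("w5.npy",c,allow_pickle=True)
s=r.state();print(s["ee_pos"],s["wrist_force"],s["wrist_torque"],s["opening"])
c=eyes.capture("scene");save("s5.png",c["img"],(350,180,520,320),4.6)
E
```

```text
[ 0.49720799 -0.25426455  0.03345836] [-0.29966604 -0.58605805 -5.34203145] [ 0.05727876 -0.01639114  0.00162164] 0.05827509320778876
```

View pics/w5.png

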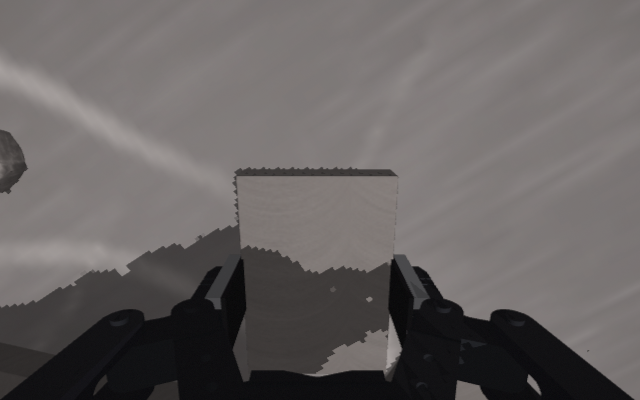

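View pics/s5.png

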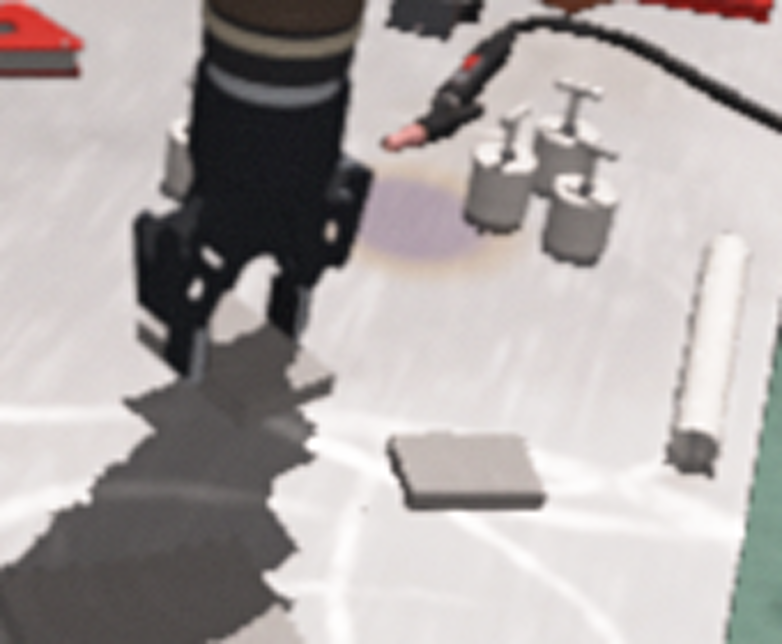

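```bash
python3 - <<'E'
from h import *
c=np.load("w5.npy",allow_pickle=True).item(); s=r.state()
R=Ro.from_euler("xyz",s["tool_rot"])
Q=ray(c,[(237.5,177),(398,177)],s["ee_pos"][2]+.0132)
print((R.inv().apply(Q-s["ee_pos"])*1000).round(1),np.linalg.norm(Q[1]-Q[0]))
go(0.540,-0.05,0.13,85.5)
E
```

```text
[[ 43.6 -27.3 -13.2]
 [ 43.6  32.6 -13.2]] 0.059879807784825864
tool shift mm (at present yaw 57.4) [195.2 -73.4 -97.3] twist deg -28.1
```

Request:
{"name": "send_rows", "arguments": {
  "increments": [50,0,0,-30,0,50,10,-4,-40,0,50,30,-10,-27,0,50,30,-12,0,0,50,30,-12,0,0]
}}

```text
t: 7.52
ee_pos: [0.5184, -0.1483, 0.1293]
tool_rot: [3.141, -0.0, 1.001]
wrist_force: [1.3, -0.1, -5.4]
opening: 0.0583
```

Request:
{"name": "send_rows", "arguments": {
  "increments": [50,35,-13,0,0,50,35,-13,0,0,50,25,-9,0,-4,50,0,0,0,-8,50,0,0,0,-8]
}}

```text
t: 8.15
ee_pos: [0.5397, -0.0496, 0.1286]
tool_rot: [-3.14, 0.0, 1.356]
wrist_force: [0.5, 0.3, -4.5]
opening: 0.0576
```

Request:
{"name": "send_rows", "arguments": {
  "increments": [50,0,0,0,-8,50,0,0,0,0,50,0,0,0,0,50,0,0,0,0,50,0,0,0,0]
}}

```text
t: 8.78
ee_pos: [0.54, -0.0503, 0.1293]
tool_rot: [-3.142, -0.0, 1.489]
wrist_force: [-0.0, 0.2, -5.3]
opening: 0.0579
```

```bash
python3 - <<'E'
from h import *
c=eyes.capture("wrist");cv2.imwrite("pics/w6.png",c["img"]);np.save("w6.npy",c,allow_pickle=True)
s=r.state();print(s["ee_pos"],s["tool_rot"],s["wrist_force"],s["opening"])
E
```

```text
[ 0.54007687 -0.05030211  0.12931851] [ 3.14152195e+00 -1.64978931e-05  1.48945314e+00] [ 0.01427701 -0.02536395 -6.01717882] 0.05830046642034711
```

View pics/w6.png

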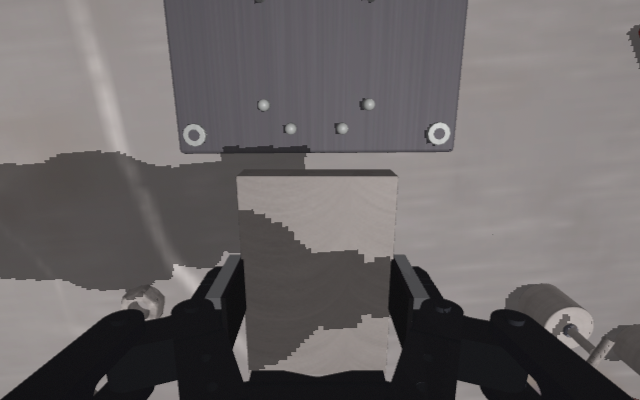

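```bash
cat > fit.py <<'E'
from h import *
def fit(c,px,m,z=0.021):
    s=r.state(); R=Ro.from_euler("xyz",s["tool_rot"]); P=ray(c,px,z)[:,:2]; m=np.array(m)/1000
    mm=m-m.mean(0); H=mm.T@(P-P.mean(0)); a=np.arctan2(H[0,1]-H[1,0],H[0,0]+H[1,1])
    A=np.array([[np.cos(a),-np.sin(a)],[np.sin(a),np.cos(a)]])
    n=P.mean(0)-A@m.mean(0); print("jig yaw deg",np.degrees(a),"nest",n,"resid mm",((P-P.mean(0)-mm@A.T)*1000).round(1).tolist())
    print("nest in tool mm",(R.inv().apply(np.r_[n,0.012]-s["ee_pos"])*1000).round(1),"tool yaw",np.degrees(s["tool_rot"][2]))
E
python3 - <<'E'
from fit import *
c=np.load("w6.npy",allow_pickle=True).item(); im=c["img"]; g=cv2.cvtColor(im,cv2.COLOR_BGR2GRAY)
out=[]
for u,v in((264,105),(291,129),(342,128.5),(369,104)):
    u=int(u);v=int(v); w=g[v-9:v+10,u-9:u+10].astype(float); w=np.clip(w-115,0,None); yy,xx=np.mgrid[v-9:v+10,u-9:u+10]; out.append(((w*xx).sum()/w.sum(),(w*yy).sum()/w.sum()))
print(np.round(out,1))
# image left = tool -y ; which jig x? pins order left to right
fit(c,out,[(-36,-34),(-18,-50),(18,-50),(36,-34)])
Q=ray(c,[(237.5,177),(398,177)],r.state()["ee_pos"][2]+.0132); s=r.state();R=Ro.from_euler("xyz",s["tool_rot"])
print((R.inv().apply(Q-s["ee_pos"])*1000).round(1))
E
```

```text
[[263.5 104.5]
 [290.8 128.4]
 [343.  128.1]
 [369.9 103.8]]
jig yaw deg -4.290491575838301 nest [0.54912044 0.0512557 ] resid mm [[0.1, -0.0], [0.0, 0.0], [-0.0, 0.0], [-0.1, -0.0]]
nest in tool mm [102.    0.8 117.3] tool yaw 85.33937858172162
[[ 43.3 -28.2 -13.2]
 [ 43.3  30.9 -13.2]]
```

Request:
{"name": "send_rows", "arguments": {
  "increments": [50,0,0,25,-0.4,50,0,0,25,0,50,0,0,25,0,50,0,0,0,0,50,0,0,0,0]
}}

```text
t: 9.45
ee_pos: [0.5406, -0.0503, 0.0553]
tool_rot: [3.141, -0.0, 1.497]
wrist_force: [0.2, -0.3, -6.4]
opening: 0.0581
```

```bash
python3 - <<'E'
from h import *
c=eyes.capture("wrist");cv2.imwrite("pics/w7.png",c["img"]);np.save("w7.npy",c,allow_pickle=True)
s=r.state();print(s["ee_pos"],s["tool_rot"],s["wrist_force"],s["opening"])
E
```

```text
[ 0.54098742 -0.0503659   0.05562593] [3.13959944e+00 3.09639888e-05 1.49682399e+00] [-0.23067232 -0.52973229 -4.59526744] 0.05793007202090514
```

View pics/w7.png

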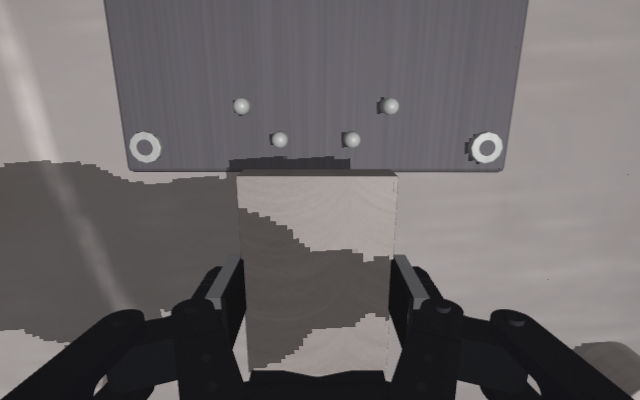

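```bash
python3 - <<'E'
from fit import *
c=np.load("w7.npy",allow_pickle=True).item(); im=c["img"]; g=cv2.cvtColor(im,cv2.COLOR_BGR2GRAY)
save("w7z.png",im,(225,160,410,200),4)
out=[]
for u,v in((241,106),(280,140),(352,140),(390,106)):
    m=(g[v-13:v+14,u-13:u+14]>105).astype(np.uint8); n,l,st,ce=cv2.connectedComponentsWithStats(m); k=1+np.argmax(st[1:,4]); out.append(ce[k]+[u-13,v-13])
print(np.round(out,1))
s=r.state();R=Ro.from_euler("xyz",s["tool_rot"])
for z in(.018,.021): fit(c,out,[(-36,-34),(-18,-50),(18,-50),(36,-34)],z)
Q=ray(c,[(237.5,177),(398,177)],s["ee_pos"][2]+.0132)
print(s["ee_pos"],(R.inv().apply(Q-s["ee_pos"])*1000).round(1))
E
```

```text
[[241.6 105.6]
 [279.9 139.4]
 [356.6 140.7]
 [393.4 106.4]]
jig yaw deg -4.536722246508945 nest [0.5499669  0.05087581] resid mm [[-1.0, 0.3], [-0.9, 0.1], [1.3, -0.5], [0.6, 0.1]]
nest in tool mm [101.6   1.4  43.6] tool yaw 85.76169756612975
jig yaw deg -4.536722246508948 nest [0.54996741 0.05105588] resid mm [[-0.4, 0.1], [-0.5, 0.2], [1.0, -0.3], [-0.0, 0.1]]
nest in tool mm [101.8   1.4  43.6] tool yaw 85.76169756612975
[ 0.54098742 -0.0503659   0.05562593] [[ 43.4 -28.5 -13.3]
 [ 43.4  30.5 -13.1]]
```

View pics/w7z.png

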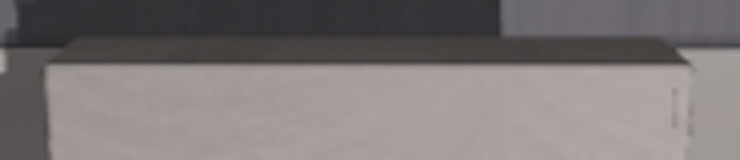

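```bash
python3 - <<'E'
from fit import *
c=np.load("w7.npy",allow_pickle=True).item(); im=c["img"]; g=cv2.cvtColor(im,cv2.COLOR_BGR2GRAY)
out=[]
for u,v in((241,106),(280,140),(352,140),(390,106)):
    m=(g[v-11:v+12,u-11:u+12]>125).astype(np.uint8); n,l,st,ce=cv2.connectedComponentsWithStats(m); k=1+np.argmax(st[1:,4]); out.append(ce[k]+[u-11,v-11]);print(st[k])
print(np.round(out,1))
s=r.state();R=Ro.from_euler("xyz",s["tool_rot"])
for z in(.019,.021): fit(c,out,[(-36,-34),(-18,-50),(18,-50),(36,-34)],z)
Q=ray(c,[(236.3,175.8),(397.2,175.8)],s["ee_pos"][2]+.0132)
print(s["ee_pos"],(R.inv().apply(Q-s["ee_pos"])*1000).round(1))
E
```

```text
[  4   3  15  16 186]
[  4   3  15  16 170]
[  5   3  15  15 162]
[  6   3  14  16 171]
[[241.3 105.6]
 [279.8 139.4]
 [353.  139.5]
 [391.5 105.8]]
jig yaw deg -4.301043462110653 nest [0.54908211 0.05120943] resid mm [[-0.2, 0.0], [-0.1, -0.0], [0.1, -0.0], [0.2, 0.0]]
nest in tool mm [101.9   0.5  43.6] tool yaw 85.76169756612975
jig yaw deg -4.301043462110646 nest [0.54909042 0.05132657] resid mm [[0.2, -0.1], [0.1, 0.0], [-0.1, 0.1], [-0.2, -0.0]]
nest in tool mm [102.    0.5  43.6] tool yaw 85.76169756612975
[ 0.54098742 -0.0503659   0.05562593] [[ 43.8 -28.9 -13.3]
 [ 43.8  30.2 -13.1]]
```

Request:
{"name": "send_rows", "arguments": {
  "increments": [50,25,0,0,0,50,30,0,0,0,50,27,0,0,0,50,20,0,0,0,50,0,0,0,0]
}}

```text
t: 10.12
ee_pos: [0.5482, 0.0527, 0.0551]
tool_rot: [3.14, -0.0, 1.499]
wrist_force: [0.1, -0.5, -5.2]
opening: 0.0581
```

Request:
{"name": "send_rows", "arguments": {
  "increments": [50,0,0,10,0,50,0,0,10,0,50,0,0,6,0,50,0,0,0,0,50,0,0,0,0]
}}

```text
t: 10.75
ee_pos: [0.5477, 0.0513, 0.0284]
tool_rot: [3.141, 0.0, 1.497]
wrist_force: [0.1, 0.6, -4.4]
opening: 0.0578
```

```bash
python3 - <<'E'
from h import *
c=eyes.capture("wrist");cv2.imwrite("pics/w8.png",c["img"]);np.save("w8.npy",c,allow_pickle=True)
s=r.state();print(s["ee_pos"],s["tool_rot"],s["wrist_force"],s["opening"])
go(0.5491+0.0,0.0513,0.03)
c=eyes.capture("top");save("t8.png",c["img"],(225,130,335,240),6)
E
```

```text
[0.54783909 0.05136616 0.02855015] [ 3.14113463e+00 -7.06421812e-05  1.49678715e+00] [ 0.3775003  -0.1358297  -5.04242682] 0.057963779168445466
tool shift mm (at present yaw 85.8) [ 0.   1.3 -1.4] twist deg None
```

View pics/w8.png

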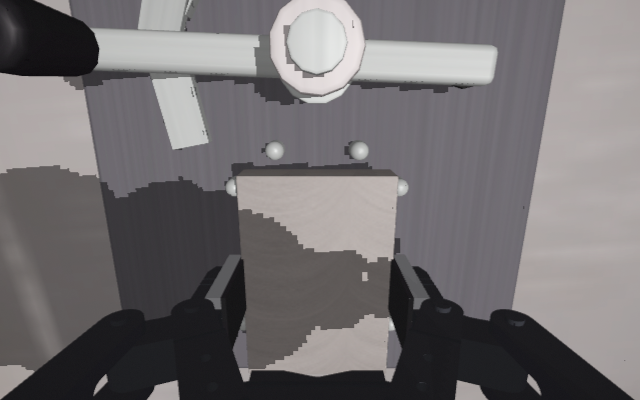

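View pics/t8.png

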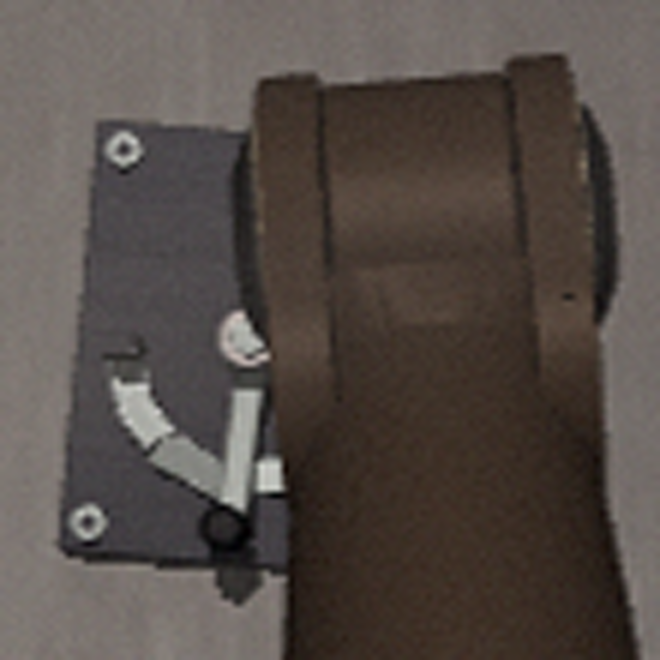

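```bash
python3 - <<'E'
from fit import *
c=np.load("w8.npy",allow_pickle=True).item(); im=c["img"]; g=cv2.cvtColor(im,cv2.COLOR_BGR2GRAY)
save("w8z.png",im,(220,135,415,200),4)
out=[]
for u,v in((275,150),(360,150)):
    m=(g[v-12:v+13,u-12:u+13]>120).astype(np.uint8); n,l,st,ce=cv2.connectedComponentsWithStats(m); k=1+np.argmax(st[1:,4]); out.append(ce[k]+[u-12,v-12]);print(st[k])
print(np.round(out,1))
s=r.state();R=Ro.from_euler("xyz",s["tool_rot"])
fit(c,out,[(-18,50),(18,50)],.020)
Q=ray(c,[(236.3,175.8),(397.2,175.8)],s["ee_pos"][2]+.0132)
print(s["ee_pos"],(R.inv().apply(Q-s["ee_pos"])*1000).round(1))
E
```

```text
[  3   4  19  18 267]
[  3   4  18  18 256]
[[274.9 150.3]
 [359.9 150.4]]
jig yaw deg -4.296337005069363 nest [0.54896579 0.05136574] resid mm [[0.1, -0.0], [-0.1, 0.0]]
nest in tool mm [ 0.1  1.1 16.6] tool yaw 85.76410578778693
[0.5478956  0.05139204 0.02864115] [[ 43.7 -28.7 -13.2]
 [ 43.6  30.4 -13.2]]
```

View pics/w8z.png

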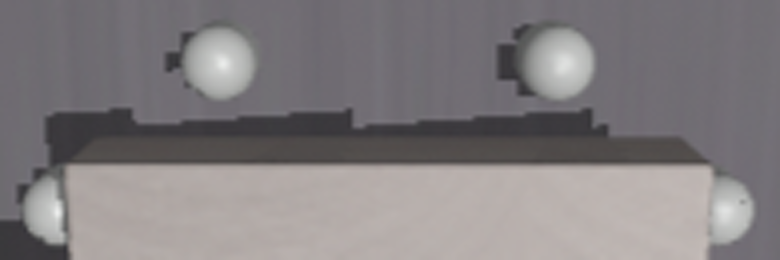

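Request:
{"name": "send_rows", "arguments": {
  "increments": [50,0.4,0.2,4,0,50,0,0,4,0,50,0,0,3,0,50,0,0,2,0,50,0,0,0,0]
}}

```text
t: 11.48
ee_pos: [0.5476, 0.0518, 0.0151]
tool_rot: [-3.141, 0.0, 1.497]
wrist_force: [-0.4, -0.2, -5.0]
opening: 0.0579
```

Request:
{"name": "send_rows", "arguments": {
  "increments": [50,0,0,1,0,50,0,0,0.5,0,50,0,0,0,0,50,0,0,0,0,50,0,0,0,0]
}}

```text
t: 12.1
ee_pos: [0.5478, 0.0518, 0.0138]
tool_rot: [3.142, 0.0, 1.497]
wrist_force: [-0.2, 0.1, -5.2]
opening: 0.0579
```

Passed below the pin tops without contact; lower to touch.

Request:
{"name": "send_rows", "arguments": {
  "increments": [50,0,0,0.6,0,50,0,0,0.6,0,50,0,0,0,0,50,0,0,0,0,50,0,0,0,0]
}}

```text
t: 12.72
ee_pos: [0.5478, 0.0519, 0.0129]
tool_rot: [3.141, -0.0, 1.497]
wrist_force: [-2.6, -0.3, 0.4]
opening: 0.0578
```

Request:
{"name": "send_rows", "arguments": {
  "increments": [60,0,0,0,0,66,0,0,0,0,72,0,0,0,0,74,0,0,0,0,74,0,0,0,0]
}}

```text
t: 13.35
ee_pos: [0.5479, 0.0519, 0.0127]
tool_rot: [3.141, -0.0, 1.497]
wrist_force: [0.3, -0.2, -0.4]
opening: 0.0738
```

Request:
{"name": "send_rows", "arguments": {
  "increments": [74,0,0,-5,0,74,0,0,-10,0,74,0,0,-20,0,74,0,0,-30,0,74,0,0,-30,0]
}}

```text
t: 13.98
ee_pos: [0.5478, 0.0518, 0.1093]
tool_rot: [3.141, -0.0, 1.497]
wrist_force: [0.7, 0.1, 0.3]
opening: 0.0739
```

Request:
{"name": "send_rows", "arguments": {
  "increments": [74,-30,0,-15,0,74,-30,0,0,0,74,-20,0,0,0,74,0,0,0,0,74,0,0,0,0]
}}

```text
t: 14.6
ee_pos: [0.5418, -0.0276, 0.1225]
tool_rot: [-3.141, -0.0, 1.497]
wrist_force: [0.6, -0.5, 0.4]
opening: 0.074
```

```bash
python3 - <<'E'
from h import *
c=eyes.capture("wrist");cv2.imwrite("pics/w9.png",c["img"]);np.save("w9.npy",c,allow_pickle=True)
s=r.state();print(s["ee_pos"],s["tool_rot"],s["wrist_force"],s["opening"])
E
```

```text
[ 0.54185696 -0.02741472  0.12245331] [-3.14120667e+00 -2.95902925e-04  1.49741029e+00] [-0.31503808 -0.00901987  0.1581589 ] 0.07360961635889006
```

View pics/w9.png

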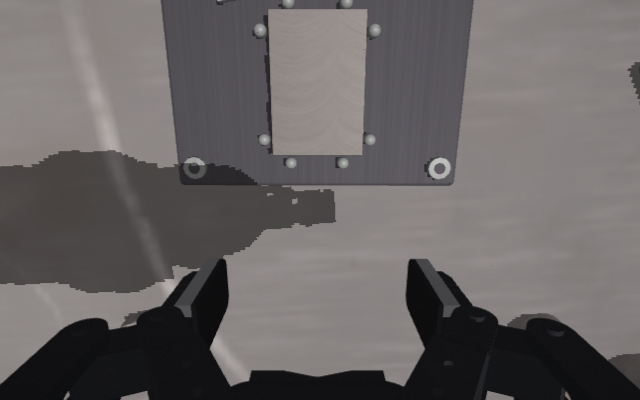

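```bash
python3 - <<'E'
from h import *
go(0.4695,0.1448,0.15,-5)
E
```

```text
tool shift mm (at present yaw 85.8) [166.5 -84.8 -27.5] twist deg 90.8
```

Request:
{"name": "send_rows", "arguments": {
  "increments": [60,0,-10,-28,0,60,30,-20,0,0,50,35,-20,0,0,45,35,-20,0,0,45,35,-15,0,0]
}}

```text
t: 15.28
ee_pos: [0.4661, 0.1147, 0.1506]
tool_rot: [-3.141, -0.0, 1.498]
wrist_force: [0.7, -0.5, 0.3]
opening: 0.0451
```

Request:
{"name": "send_rows", "arguments": {
  "increments": [45,31.5,0,0,0,45,0,0,0,9,45,0,0,0,10,45,0,0,0,10,45,0,0,0,10]
}}

```text
t: 15.9
ee_pos: [0.4691, 0.1452, 0.1505]
tool_rot: [-3.141, 0.0, 0.812]
wrist_force: [-0.2, 0.4, -0.0]
opening: 0.045
```

Request:
{"name": "send_rows", "arguments": {
  "increments": [45,0,0,0,10,45,0,0,0,10,45,0,0,0,10,45,0,0,0,10,45,0,0,0,10]
}}

```text
t: 16.52
ee_pos: [0.4812, 0.0543, 0.1506]
tool_rot: [-3.069, 0.009, 0.069]
wrist_force: [1.1, 0.0, 0.2]
opening: 0.0451
```

```bash
python3 - <<'E'
from h import *
go(0.4695,0.1448,0.15,-5)
c=eyes.capture("wrist");cv2.imwrite("pics/w10.png",c["img"]);np.save("w10.npy",c,allow_pickle=True)
go(0.4695,0.1448,0.15,-5)
E
```

```text
tool shift mm (at present yaw 4.0) [ -5.4 -90.8   7.2] twist deg 9.0
tool shift mm (at present yaw 3.4) [ -5.9 -95.9   7.2] twist deg 8.4
```

View pics/w10.png

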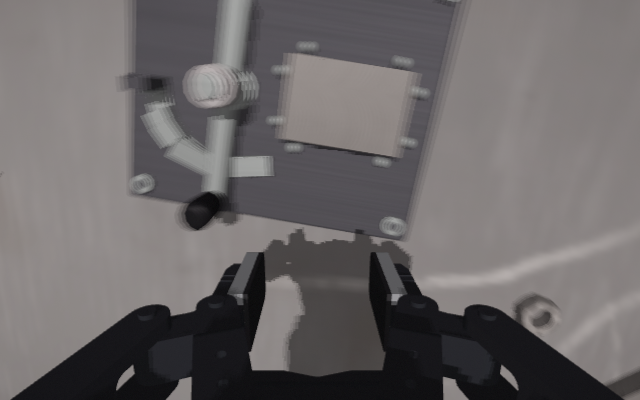

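Request:
{"name": "send_rows", "arguments": {
  "increments": [45,0,0,0,0,45,0,0,0,0,45,0,0,0,0,45,0,0,0,0,45,0,0,0,0]
}}

```text
t: 17.2
ee_pos: [0.4809, 0.0545, 0.1506]
tool_rot: [-3.071, 0.009, 0.07]
wrist_force: [-1.0, 0.3, -0.0]
opening: 0.0451
```

```bash
python3 - <<'E'
from h import *
s=r.state(); print(s["joint_positions"].round(3),s["dq"].round(2))
go(0.4695,0.1448,0.15,-5)
E
```

```text
[ 0.069  0.068 -0.282  1.229  0.071  3.141] [-0.01  0.    0.    0.    0.    0.  ]
tool shift mm (at present yaw 4.0) [ -5.  -90.6   7.1] twist deg 9.0
```

Request:
{"name": "send_rows", "arguments": {
  "increments": [45,0,0,0,-10,45,0,0,0,-10,45,0,0,0,-10,45,0,0,0,-10,45,0,0,0,-10]
}}

```text
t: 17.82
ee_pos: [0.481, 0.054, 0.1507]
tool_rot: [-3.09, -0.049, 0.946]
wrist_force: [-0.0, 0.0, -0.1]
opening: 0.045
```

```bash
python3 - <<'E'
from h import *
s=r.state(); print(s["joint_positions"].round(3),s["dq"].round(2),s["tool_rot"])
go(0.4695,0.1448,0.15,175)
E
```

```text
[ 0.069  0.068 -0.282  1.229  0.071  2.262] [-0.    0.    0.    0.    0.   -1.38] [-3.08957848 -0.04909562  0.94638155]
tool shift mm (at present yaw 54.2) [ 66.8 -62.1   7.2] twist deg -120.8
```

Request:
{"name": "send_rows", "arguments": {
  "increments": [45,0,0,0,-10,45,0,0,0,-10,45,0,0,0,-10,45,0,0,0,-10,45,0,0,0,-10]
}}

```text
t: 18.45
ee_pos: [0.481, 0.054, 0.1507]
tool_rot: [3.137, -0.071, 1.821]
wrist_force: [0.3, -0.8, 0.7]
opening: 0.0449
```

Request:
{"name": "send_rows", "arguments": {
  "increments": [45,0,0,0,-10,45,0,0,0,-10,45,0,0,0,-10,45,0,0,0,-10,45,0,0,0,-10]
}}

```text
t: 19.08
ee_pos: [0.481, 0.054, 0.1507]
tool_rot: [3.084, -0.043, 2.694]
wrist_force: [-0.8, -0.0, -0.8]
opening: 0.0449
```

Request:
{"name": "send_rows", "arguments": {
  "increments": [45,0,0,0,-10,45,0,0,0,-6,45,0,0,0,0,45,0,0,0,0,45,0,0,0,0]
}}

```text
t: 19.7
ee_pos: [0.481, 0.0539, 0.1506]
tool_rot: [3.075, -0.026, 2.966]
wrist_force: [-0.1, 0.6, 0.0]
opening: 0.0446
```

```bash
python3 - <<'E'
from h import *
s=r.state(); print(s["joint_positions"].round(3),s["dq"].round(2),s["tool_rot"],Ro.from_euler("xyz",s["tool_rot"]).as_matrix().round(3))
go(0.4695,0.1448,0.13,174)
E
```

```text
[ 0.068  0.068 -0.282  1.229  0.071  0.244] [-0.   -0.   -0.   -0.    0.   -0.01] [ 3.07483765 -0.02557939  2.96614415] [[-0.984  0.176 -0.013]
 [ 0.174  0.982  0.07 ]
 [ 0.026  0.067 -0.997]]
tool shift mm (at present yaw 169.9) [26.6 85.9 27.1] twist deg -4.1
```

Request:
{"name": "send_rows", "arguments": {
  "increments": [45,6,20,0,0,45,7,22,0,0,45,7,22,7,0,45,6.6,22,20,0,45,0,0,0,-4]
}}

```text
t: 20.32
ee_pos: [0.4684, 0.146, 0.1288]
tool_rot: [3.074, -0.023, 3.04]
wrist_force: [0.2, -0.5, 0.5]
opening: 0.045
```

```bash
python3 - <<'E'
from h import *
go(0.4695,0.1448,0.056,174)
c=eyes.capture("wrist");cv2.imwrite("pics/w11.png",c["img"])
c=eyes.capture("scene");save("s11.png",c["img"],(190,130,370,270),4)
c=eyes.capture("top");save("t11.png",c["img"],(225,130,335,240),5)
go(0.4695,0.1448,0.056,174)
E
```

```text
tool shift mm (at present yaw 174.2) [-2.9 -6.  72.5] twist deg 0.2
tool shift mm (at present yaw 173.9) [-1.6 -5.3 73.9] twist deg -0.1
```

View pics/w11.png

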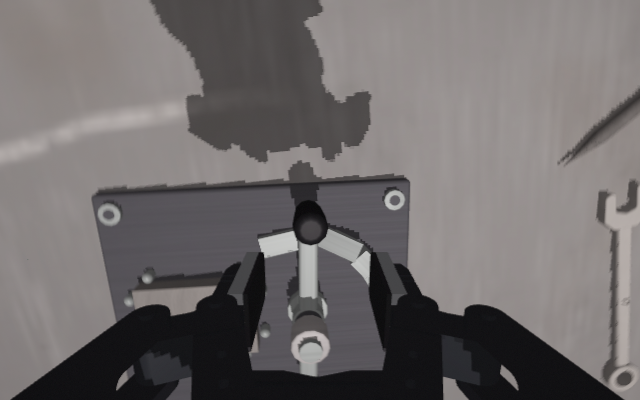

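View pics/s11.png

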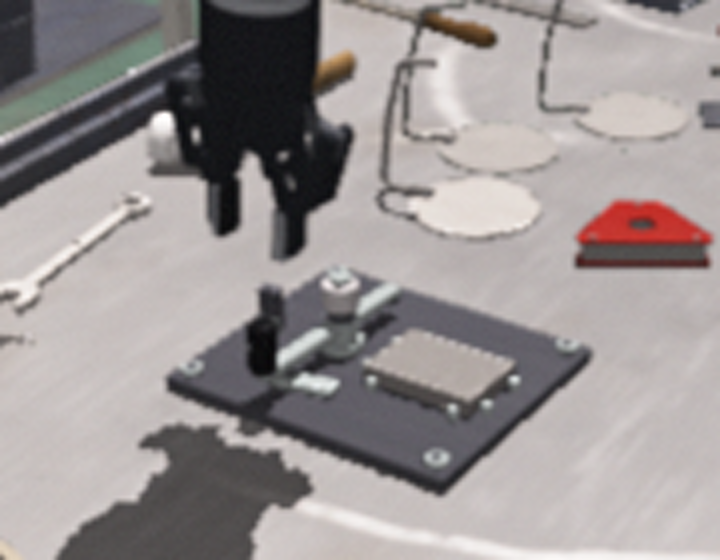

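View pics/t11.png

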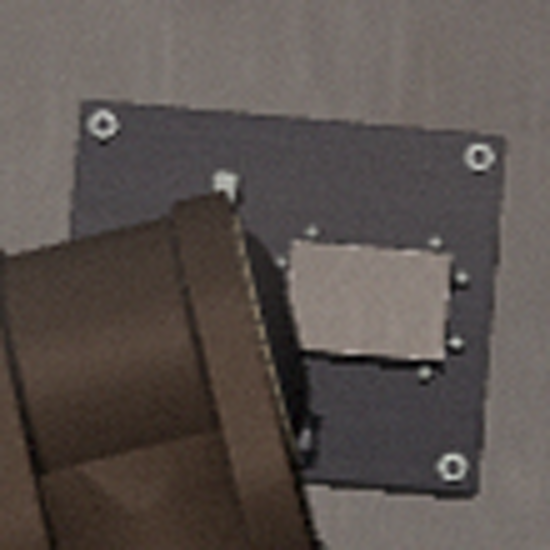

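```bash
python3 - <<'E'
from h import *
c=eyes.capture("wrist"); s=r.state(); R=Ro.from_euler("xyz",s["tool_rot"])
save("w12.png",c["img"],(240,180,420,300),4)
k=ray(c,[(311,230)],.074)[0]; print(k,(R.inv().apply(k-s["ee_pos"])*1000).round(1))
k=ray(c,[(311,345)],.071)[0]; print("post",k)
go(.4695,.1448,.056,174)
E
```

```text
[0.47178103 0.14465535 0.074     ] [-3.4 -3.8 56.1]
post [0.55198217 0.13582331 0.071     ]
tool shift mm (at present yaw 173.9) [-1.5 -5.2 74.1] twist deg -0.1
```

View pics/w12.png

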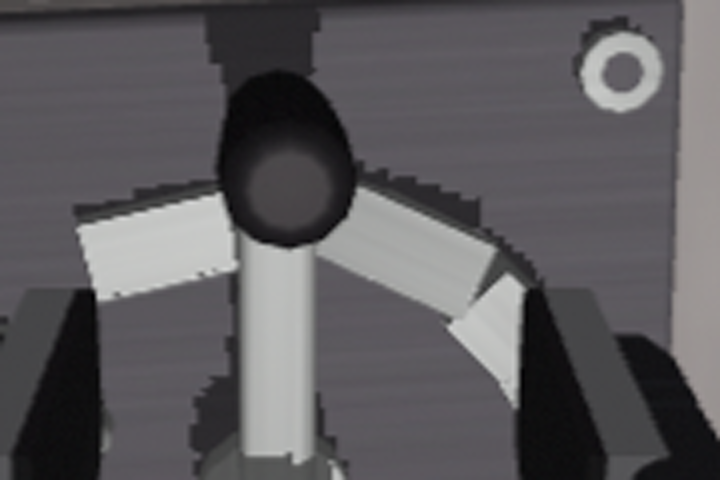

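Request:
{"name": "send_rows", "arguments": {
  "increments": [45,-2,-5,15,0,45,0,0,20,0,45,0,0,20,0,45,0,0,12,0,45,0,0,0,0]
}}

```text
t: 21.15
ee_pos: [0.4693, 0.1439, 0.0618]
tool_rot: [3.074, -0.023, 3.036]
wrist_force: [-0.8, 1.1, 0.4]
opening: 0.0449
```

```bash
python3 - <<'E'
from h import *
go(.470,.1447,.056,174)
c=eyes.capture("scene");save("s13.png",c["img"],(190,130,370,270),4)
c=eyes.capture("wrist");save("w13.png",c["img"],(160,180,480,380),2.5)
E
```

```text
tool shift mm (at present yaw 174.0) [-0.7  0.4  5.8] twist deg -0.0
```

View pics/s13.png

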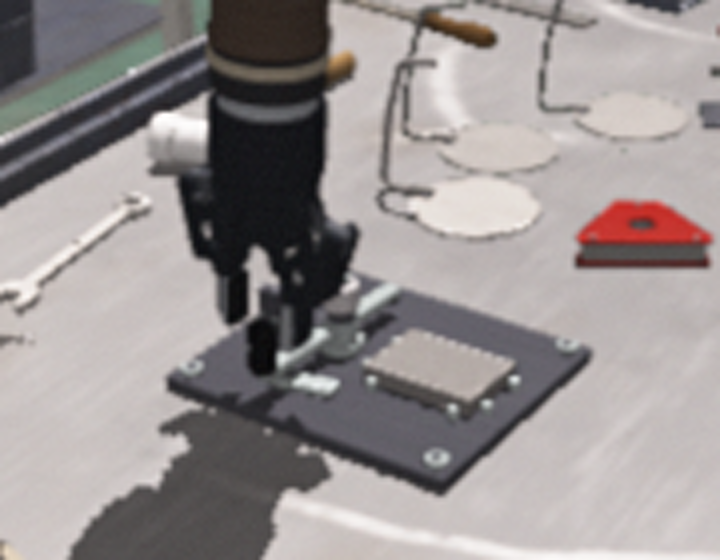

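View pics/w13.png

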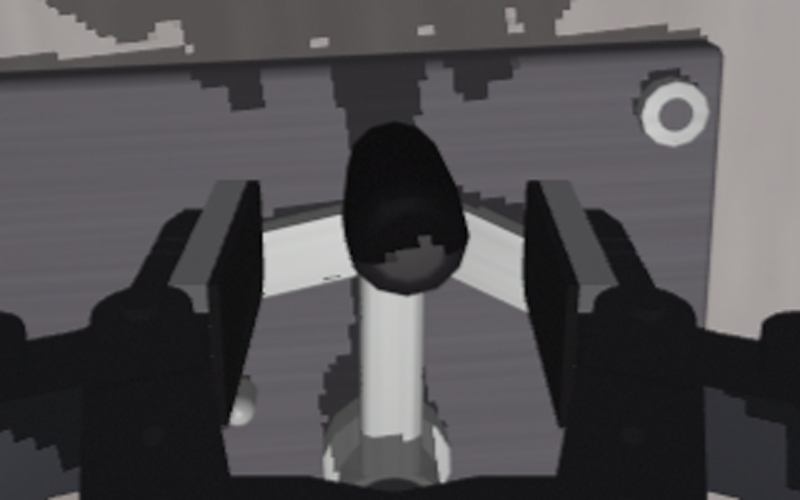

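Request:
{"name": "send_rows", "arguments": {
  "increments": [40,-0.7,0,4,0,34,0,0,4,0,28,0,0,0,0,28,0,0,0,0,28,0,0,0,0]
}}

```text
t: 21.88
ee_pos: [0.4707, 0.1449, 0.0551]
tool_rot: [3.073, -0.021, 3.037]
wrist_force: [0.4, -0.2, 0.3]
opening: 0.0285
```

```bash
cat > arc.py <<'E'
from h import *
P=np.array([.5537,.1363]); J=np.radians(-4.3)
def where():
    s=r.state(); d=s["ee_pos"][:2]-P; c,sn=np.cos(J),np.sin(J); j=np.array([c*d[0]+sn*d[1],-sn*d[0]+c*d[1]])
    print("t %.2f"%s["t"],"tool angle s deg %.2f"%np.degrees(np.arctan2(j[1],-j[0])),"rad mm %.1f"%(1000*np.hypot(*j)),"z %.1f"%(s["ee_pos"][2]*1000),"yaw %.1f"%np.degrees(s["tool_rot"][2]),"F",s["wrist_force"].round(1),"T",s["wrist_torque"].round(2),"open",round(s["opening"]*1000,1))
    sw=np.arctan2(j[1],-j[0]); tan=np.array([c*np.sin(sw)-sn*np.cos(sw), sn*np.sin(sw)+c*np.cos(sw)]); print("F tangential (against +swing = neg) %.1f"%(s["wrist_force"][:2]@tan))
    return s,sw
def rows(ds_deg,n=5,rad=.085,z=.053):
    """print rows from the present measured pose following the arc"""
    s,sw=where(); R=Ro.from_euler("xyz",s["tool_rot"]); p=s["ee_pos"].copy(); out=[]
    for k in range(n):
        a=sw+np.radians(ds_deg)*(k+1); q=np.array([-rad*np.cos(a),rad*np.sin(a)]); c,sn=np.cos(J),np.sin(J)
        t=np.r_[P+[c*q[0]-sn*q[1],sn*q[0]+c*q[1]],z]
        d=R.inv().apply(t-p)*1000; out.append(d.round(1).tolist()+[ds_deg]); p=t; R=R*Ro.from_euler("z",ds_deg,degrees=True)
    print(out); print("ideal yaw now %.1f"%(180+np.degrees(J-sw)))
E
python3 -c "
from arc import *
rows(2)"
```

```text
t 21.88 tool angle s deg 1.62 rad mm 83.4 z 55.1 yaw 174.0 F [ 0.4 -0.2  0.3] T [-0.1  -0.01 -0.05] open 28.5
F tangential (against +swing = neg) -0.1
[[1.5, 2.8, 2.3, 2], [-0.0, 3.0, 0.2, 2], [-0.0, 3.0, 0.2, 2], [-0.0, 3.0, 0.2, 2], [-0.0, 3.0, 0.2, 2]]
ideal yaw now 174.1
```

Request:
{"name": "send_rows", "arguments": {
  "increments": [28,1,2.8,1.5,2,28,0,3,0.2,2,28,0,3,0.2,2,28,0,3,0.2,2,28,0,3,0.2,2]
}}

```text
t: 22.5
ee_pos: [0.4719, 0.1585, 0.0535]
tool_rot: [3.081, -0.032, 2.861]
wrist_force: [-2.2, -6.4, 1.4]
opening: 0.0278
```

```bash
python3 -c "
from arc import *
rows(2)"
```

```text
t 22.50 tool angle s deg 10.92 rad mm 84.7 z 53.5 yaw 163.9 F [-2.2 -6.4  1.4] T [-1.18  0.26  0.04] open 27.8
F tangential (against +swing = neg) -6.8
[[0.2, 2.9, 0.7, 2], [-0.0, 3.0, 0.2, 2], [-0.0, 3.0, 0.2, 2], [-0.0, 3.0, 0.2, 2], [-0.0, 3.0, 0.2, 2]]
ideal yaw now 164.8
```

Request:
{"name": "send_rows", "arguments": {
  "increments": [28,0,3,0.2,2,28,0,3,0.2,2,28,0,3,0.2,2,28,0,3,0.2,2,28,0,3,0.2,2]
}}

```text
t: 23.12
ee_pos: [0.4761, 0.172, 0.0531]
tool_rot: [3.089, -0.043, 2.686]
wrist_force: [-2.4, -6.5, 2.2]
opening: 0.0279
```

```bash
python3 -c "
from arc import *
rows(2)
c=eyes.capture('scene');save('s14.png',c['img'],(190,130,370,270),4)"
```

```text
t 23.12 tool angle s deg 20.40 rad mm 85.4 z 53.1 yaw 153.9 F [-2.4 -6.5  2.2] T [-1.46  0.61  0.03] open 27.9
F tangential (against +swing = neg) -6.9
[[-0.4, 3.0, 0.2, 2], [0.0, 3.0, 0.2, 2], [0.0, 3.0, 0.1, 2], [0.0, 3.0, 0.1, 2], [0.0, 3.0, 0.1, 2]]
ideal yaw now 155.3
```

View pics/s14.png

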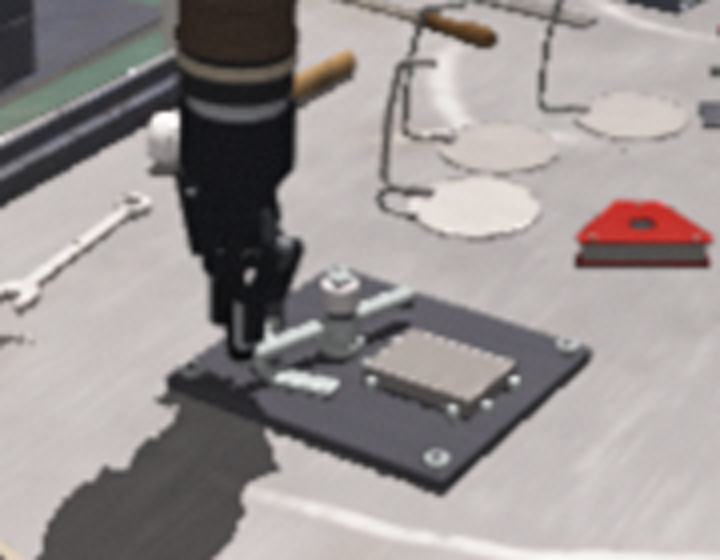

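Request:
{"name": "send_rows", "arguments": {
  "increments": [28,-0.2,3,0.2,2,28,0,3,0.2,2,28,0,3,0.1,2,28,0,3,0.1,2,28,0,3,0.1,2]
}}

```text
t: 23.8
ee_pos: [0.4832, 0.1848, 0.0529]
tool_rot: [3.098, -0.053, 2.511]
wrist_force: [-4.9, -6.5, 1.8]
opening: 0.028
```

Request:
{"name": "send_rows", "arguments": {
  "increments": [28,0,3,0.1,2,28,0,3,0.1,2,28,0,3,0.1,2,28,0,3,0.1,2,28,0,3,0.1,2]
}}

```text
t: 24.42
ee_pos: [0.4924, 0.1965, 0.053]
tool_rot: [3.108, -0.06, 2.337]
wrist_force: [-4.9, -4.3, 0.9]
opening: 0.0279
```

```bash
python3 -c "
from arc import *
rows(2)
c=eyes.capture('scene');save('s15.png',c['img'],(190,130,370,270),4)
c=eyes.capture('wrist');save('w15.png',c['img'],(160,180,480,380),2.5)"
```

```text
t 24.43 tool angle s deg 40.19 rad mm 85.9 z 53.0 yaw 133.9 F [-4.9 -4.3  0.9] T [-0.9   0.86  0.06] open 27.9
F tangential (against +swing = neg) -6.5
[[-0.8, 3.0, 0.0, 2], [0.0, 3.0, 0.1, 2], [0.0, 3.0, 0.1, 2], [0.0, 3.0, 0.1, 2], [0.0, 3.0, 0.1, 2]]
ideal yaw now 135.5
```

View pics/s15.png

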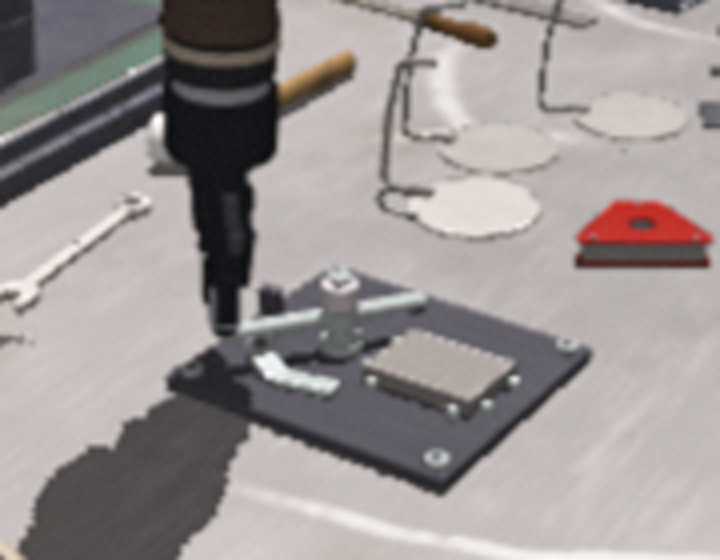

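View pics/w15.png

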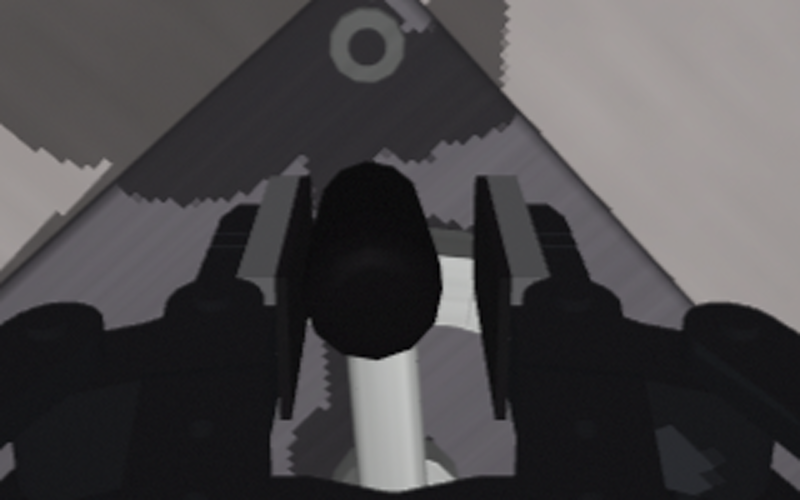

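Request:
{"name": "send_rows", "arguments": {
  "increments": [28,-0.4,3,0,2,28,0,3,0.1,2,28,0,3,0.1,2,28,0,3,0.1,2,28,0,3,0.1,2]
}}

```text
t: 25.15
ee_pos: [0.5065, 0.2077, 0.0538]
tool_rot: [3.114, -0.066, 2.162]
wrist_force: [-3.5, -1.5, -0.9]
opening: 0.028
```

Request:
{"name": "send_rows", "arguments": {
  "increments": [28,0,3,0,2,28,0,3,0,2,28,0,3,0.1,2,28,0,3,0.1,2,28,0,3,0,2]
}}

```text
t: 25.78
ee_pos: [0.5197, 0.2151, 0.0541]
tool_rot: [3.125, -0.07, 1.987]
wrist_force: [-2.8, -2.1, -1.1]
opening: 0.028
```

```bash
python3 -c "
from arc import *
rows(2)
"
```

```text
t 25.77 tool angle s deg 62.33 rad mm 85.8 z 54.1 yaw 113.8 F [-2.8 -2.1 -1.1] T [-0.48  0.58  0.05] open 28.0
F tangential (against +swing = neg) -3.4
[[-1.0, 2.9, 1.1, 2], [-0.1, 3.0, 0.0, 2], [-0.1, 3.0, 0.0, 2], [-0.1, 3.0, 0.0, 2], [-0.1, 3.0, 0.0, 2]]
ideal yaw now 113.4
```

Request:
{"name": "send_rows", "arguments": {
  "increments": [28,-0.3,2.2,0.5,1.5,28,0,2.2,0,1.5,28,0,2.2,0,1.5,28,0,2.2,0,1.5,28,0,1.5,0,1]
}}

```text
t: 26.4
ee_pos: [0.5304, 0.2189, 0.0541]
tool_rot: [3.132, -0.071, 1.866]
wrist_force: [0.1, 0.1, -0.0]
opening: 0.028
```

```bash
python3 -c "
from arc import *
rows(0.5)
c=eyes.capture('scene');save('s16.png',c['img'],(190,130,370,270),4)
c=eyes.capture('top');save('t16.png',c['img'],(225,130,335,240),6)
c=eyes.capture('wrist');save('w16.png',c['img'],(160,180,480,380),2.5)"
```

```text
t 26.40 tool angle s deg 69.93 rad mm 85.9 z 54.1 yaw 106.9 F [ 0.1  0.1 -0. ] T [-0.04 -0.    0.08] open 28.0
F tangential (against +swing = neg) 0.2
[[-0.9, 0.7, 1.1, 0.5], [-0.0, 0.7, 0.0, 0.5], [-0.0, 0.7, 0.0, 0.5], [-0.0, 0.7, 0.0, 0.5], [-0.0, 0.7, 0.0, 0.5]]
ideal yaw now 105.8
```

View pics/s16.png

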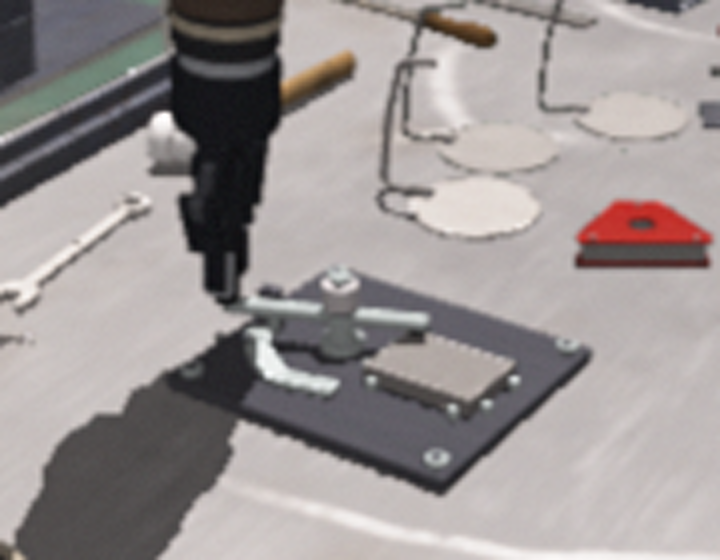

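View pics/t16.png

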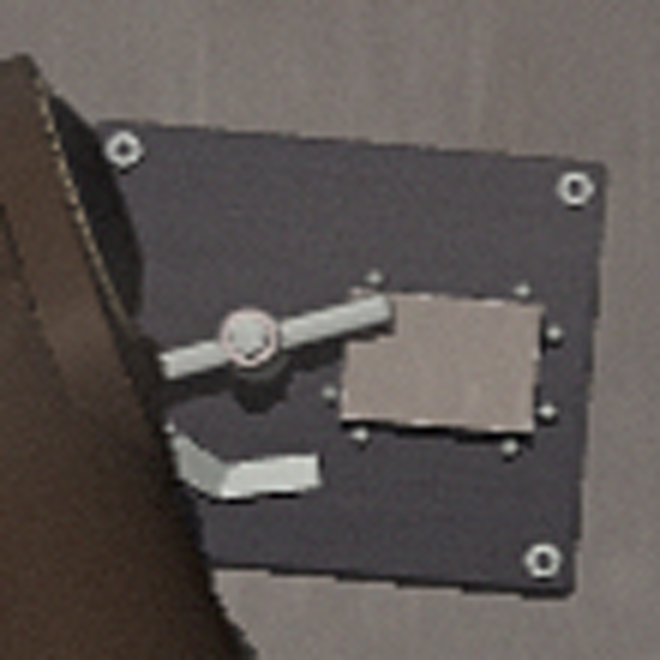

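View pics/w16.png

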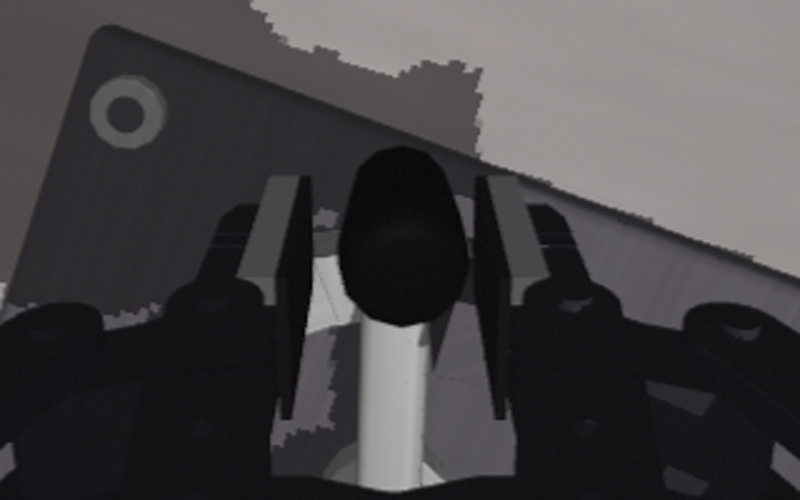

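```bash
python3 - <<'E'
from arc import *
where()
c=eyes.capture("top")
for z in(.038,.047):
    k=ray(c,[np.array([390,308])/6+[225,130]-.4],z)[0][:2]; l=k-np.array([.5533,.1341]); a=np.arctan2(l[1],l[0]); print(z,np.linalg.norm(l),"s=",J-a, np.degrees(J-a))
    for p in ((150,345),(0,0)): pass
g=c["img"]; 
# bar edge line through toe half: midpoints
E
```

```text
t 26.55 tool angle s deg 69.67 rad mm 85.8 z 54.1 yaw 107.0 F [-0.3 -0.8  0.4] T [-0.07  0.01 -0.04] open 28.3
F tangential (against +swing = neg) -0.5
0.038 0.06370621612672932 s= 1.235119249735634 70.76712020521654
0.047 0.06371135850564741 s= 1.2512191481190726 71.68957643317708
```

Request:
{"name": "send_rows", "arguments": {
  "increments": [28,0,0.7,0,0.5,28,0,0.7,0,0.5,28,0,0.7,0,0.5,28,0,0.7,0,0.5,28,0,0,0,0]
}}

```text
t: 27.22
ee_pos: [0.5319, 0.2192, 0.0537]
tool_rot: [3.137, -0.071, 1.832]
wrist_force: [-0.3, 0.4, 0.3]
opening: 0.0281
```

```bash
python3 - <<'E'
from arc import *
where()
c=eyes.capture('wrist');save('w17.png',c['img'],(160,180,480,380),2.5)
E
```

```text
t 27.23 tool angle s deg 70.94 rad mm 85.8 z 53.7 yaw 105.0 F [-0.3  0.4  0.3] T [-0.1  -0.01  0.02] open 28.1
F tangential (against +swing = neg) -0.2
```

View pics/w17.png

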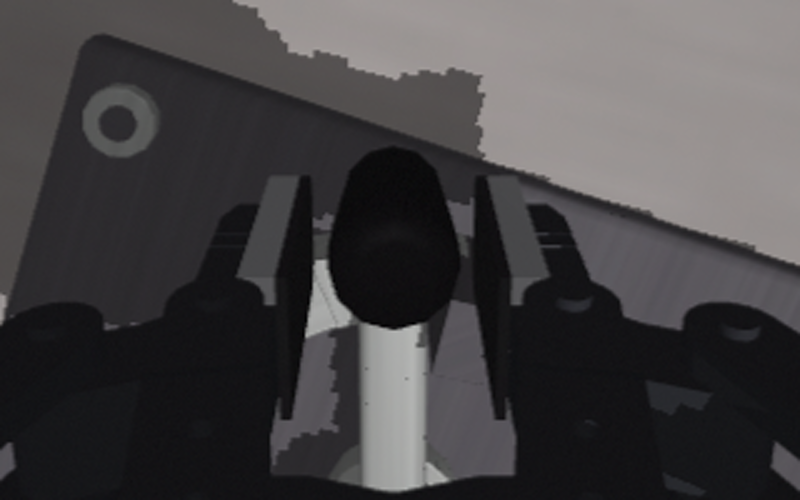

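Request:
{"name": "send_rows", "arguments": {
  "increments": [28,0,0.6,0,0.4,28,0,0.5,0,0.4,28,0,0.5,0,0.3,28,0,0.4,0,0.3,28,0,0,0,0]
}}

```text
t: 27.9
ee_pos: [0.5337, 0.2197, 0.0537]
tool_rot: [3.138, -0.071, 1.807]
wrist_force: [0.3, 0.3, 0.1]
opening: 0.0282
```

Request:
{"name": "send_rows", "arguments": {
  "increments": [28,0,0.5,0,0.3,28,0,0.4,0,0.3,28,0,0.3,0,0.2,28,0,0,0,0,28,0,0,0,0]
}}

```text
t: 28.52
ee_pos: [0.5349, 0.22, 0.0537]
tool_rot: [3.139, -0.071, 1.793]
wrist_force: [-0.4, 0.4, -0.1]
opening: 0.0284
```

```bash
python3 - <<'E'
from arc import *
where()
c=eyes.capture('wrist');save('w18.png',c['img'],(160,180,480,380),2.5)
E
```

```text
t 28.52 tool angle s deg 73.01 rad mm 85.8 z 53.7 yaw 102.8 F [-0.4  0.4 -0.1] T [-0.09 -0.01 -0.04] open 28.4
F tangential (against +swing = neg) -0.3
```

View pics/w18.png

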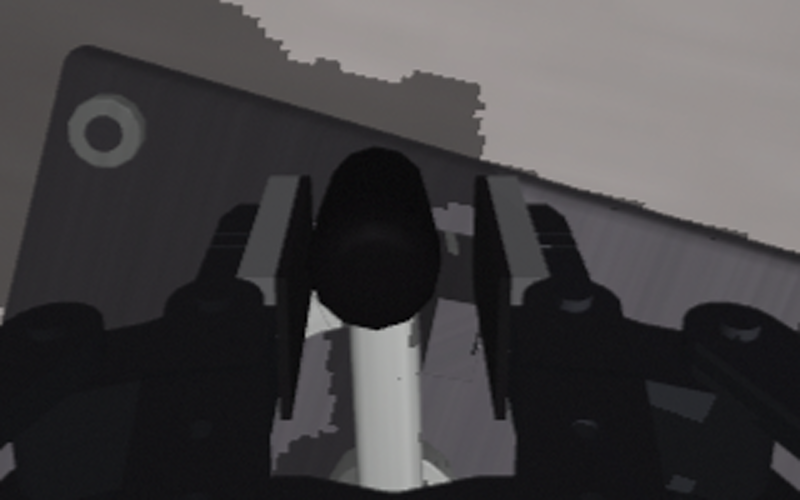

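Nearly touching; continue in fine steps.

Request:
{"name": "send_rows", "arguments": {
  "increments": [28,0,0.3,0,0.2,28,0,0.3,0,0.2,28,0,0.2,0,0.1,28,0,0,0,0,28,0,0,0,0]
}}

```text
t: 29.2
ee_pos: [0.5354, 0.2201, 0.0536]
tool_rot: [3.14, -0.071, 1.785]
wrist_force: [-0.6, -1.9, 0.4]
opening: 0.028
```

Request:
{"name": "send_rows", "arguments": {
  "increments": [28,0,0.3,0,0.2,28,0,0.3,0,0.2,28,0,0.2,0,0.1,28,0,0,0,0,28,0,0,0,0]
}}

```text
t: 29.82
ee_pos: [0.5361, 0.2202, 0.0536]
tool_rot: [3.141, -0.071, 1.776]
wrist_force: [-5.2, -1.9, 1.2]
opening: 0.0276
```

```bash
python3 - <<'E'
from arc import *
where()
E
```

```text
t 29.82 tool angle s deg 73.85 rad mm 85.8 z 53.6 yaw 101.8 F [-5.2 -1.9  1.2] T [-0.42  0.98  0.05] open 27.6
F tangential (against +swing = neg) -5.5
```

Request:
{"name": "send_rows", "arguments": {
  "increments": [28,0,0.2,0,0.1,28,0,0.2,0,0.1,28,0,0.2,0,0.1,28,0,0,0,0,28,0,0,0,0]
}}

```text
t: 30.45
ee_pos: [0.5363, 0.2202, 0.0535]
tool_rot: [-3.141, -0.071, 1.771]
wrist_force: [-6.0, -2.6, 1.9]
opening: 0.0277
```

```bash
python3 - <<'E'
from arc import *
where()
c=eyes.capture('wrist');save('w19.png',c['img'],(160,180,480,380),2.5)
E
```

```text
t 30.45 tool angle s deg 73.98 rad mm 85.7 z 53.5 yaw 101.4 F [-6.  -2.6  1.9] T [-0.54  1.2   0.13] open 27.7
F tangential (against +swing = neg) -6.4
```

View pics/w19.png

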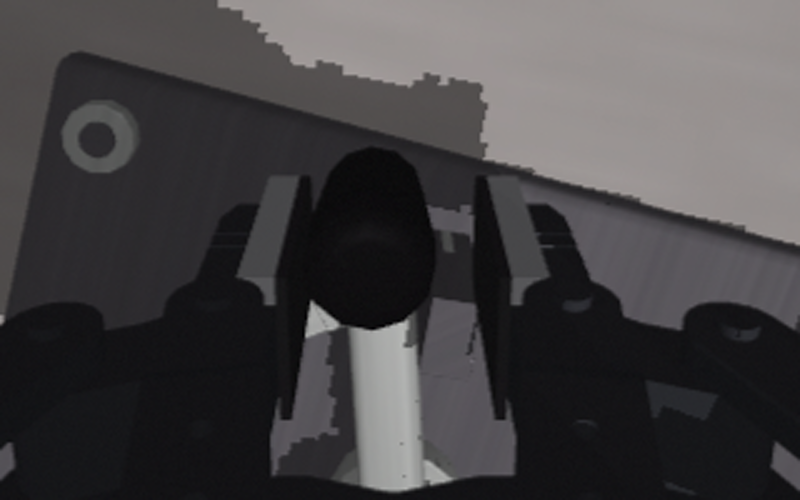

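Request:
{"name": "send_rows", "arguments": {
  "increments": [28,0,0.3,0,0,28,0,0.3,0,0,28,0,0.2,0,0,28,0,0,0,0,28,0,0,0,0]
}}

```text
t: 31.12
ee_pos: [0.5365, 0.2204, 0.0534]
tool_rot: [-3.14, -0.072, 1.771]
wrist_force: [-6.6, -2.5, 1.8]
opening: 0.028
```

```bash
python3 - <<'E'
from arc import *
where()
E
```

```text
t 31.12 tool angle s deg 74.12 rad mm 85.8 z 53.4 yaw 101.4 F [-6.6 -2.5  1.8] T [-0.49  1.6   0.16] open 28.0
F tangential (against +swing = neg) -7.0
```

Request:
{"name": "send_rows", "arguments": {
  "increments": [28,0,-1.5,0,0,32,0,-1.5,0,0,36,0,-0.5,0,0,40,0,0,0,0,42,0,0,0,0]
}}

```text
t: 31.75
ee_pos: [0.5347, 0.22, 0.0539]
tool_rot: [3.14, -0.072, 1.771]
wrist_force: [-0.2, -0.2, 0.4]
opening: 0.0421
```

```bash
python3 - <<'E'
from arc import *
where()
c=eyes.capture('wrist');save('w20.png',c['img'],(160,180,480,380),2.5)
E
```

```text
t 31.75 tool angle s deg 72.92 rad mm 85.9 z 53.9 yaw 101.5 F [-0.2 -0.2  0.4] T [-0.03 -0.01 -0.02] open 42.1
F tangential (against +swing = neg) -0.2
```

View pics/w20.png

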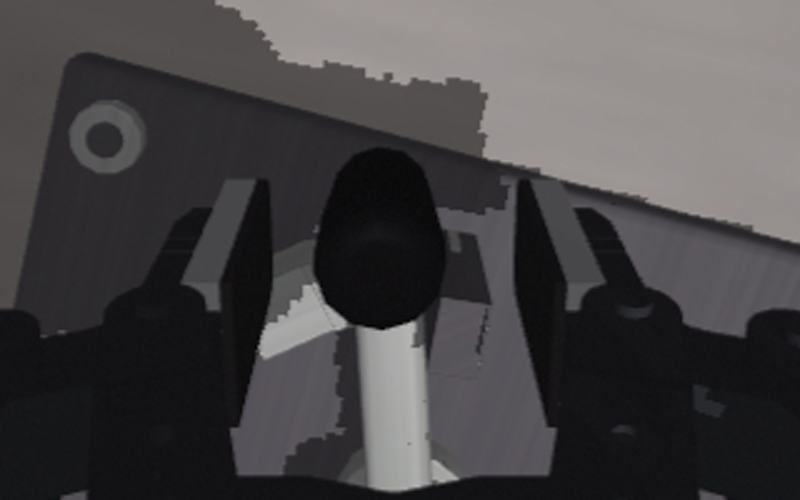

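Request:
{"name": "send_rows", "arguments": {
  "increments": [45,0,0,-10,0,45,0,0,-20,0,45,0,0,-30,0,45,0,0,-40,0,45,0,0,-20,0]
}}

```text
t: 32.42
ee_pos: [0.5369, 0.2117, 0.1767]
tool_rot: [3.137, -0.072, 1.771]
wrist_force: [-0.2, 0.2, 0.1]
opening: 0.0447
```

Request:
{"name": "send_rows", "arguments": {
  "increments": [45,-30,50,-10,0,45,-30,50,-10,0,45,-30,50,0,0,45,-30,50,0,0,45,0,0,0,0]
}}

```text
t: 33.05
ee_pos: [0.759, 0.1303, 0.18]
tool_rot: [-3.138, -0.071, 1.767]
wrist_force: [-1.2, 0.8, -1.6]
opening: 0.045
```

```bash
python3 - <<'E'
from arc import *
where()
for n in("top","scene","wrist"):
    c=eyes.capture(n); np.save(n[0]+"21.npy",c,allow_pickle=True)
    if n=="top": save('t21.png',c['img'],(225,140,335,240),7)
    if n=="scene": save('s21.png',c['img'],(220,180,350,260),6)
    if n=="wrist": save('w21.png',c['img'])
E
```

```text
t 33.05 tool angle s deg 177.38 rad mm 205.4 z 180.0 yaw 101.3 F [-1.2  0.8 -1.6] T [-0.05  0.01  0.04] open 45.0
F tangential (against +swing = neg) -0.8
```

View pics/t21.png

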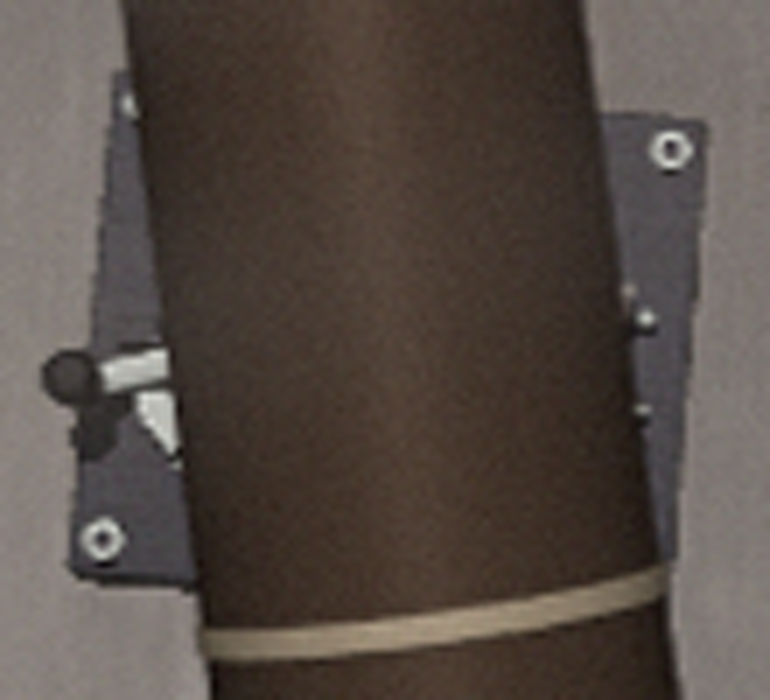

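View pics/s21.png

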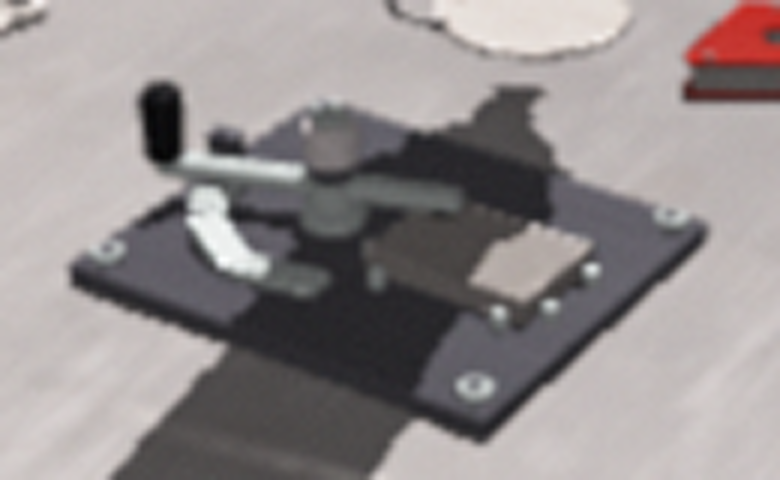

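View pics/w21.png

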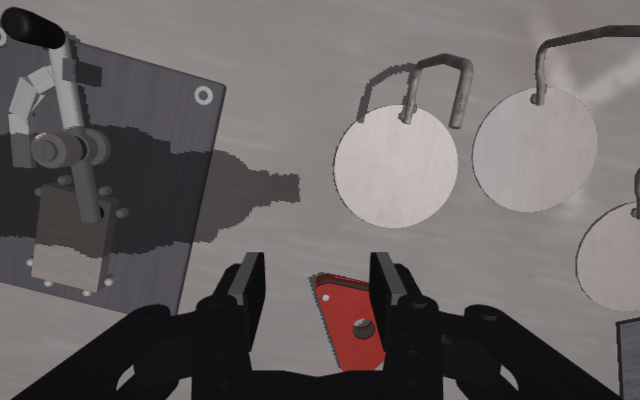

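```bash
python3 - <<'E'
from h import *
def dirs(c,uv):
    K=c["K"]; d=np.array([(uv[0]-K[0,2])/K[0,0],-(uv[1]-K[1,2])/K[1,1],-1]); d=Ro.from_euler("xyz",c["attitude"]).apply(d); return np.array(c["xyz"]),d/np.linalg.norm(d)
def tri(L):
    A=np.zeros((3,3));b=np.zeros(3)
    for o,d in L: M=np.eye(3)-np.outer(d,d);A+=M;b+=M@o
    x=np.linalg.solve(A,b); return x,[np.linalg.norm((np.eye(3)-np.outer(d,d))@(x-o))*1000 for o,d in L]
T=np.load("t21.npy",allow_pickle=True).item();S=np.load("s21.npy",allow_pickle=True).item()
s0=cv2.imread("pics/scene0.png")
save("s0z.png",s0,(220,180,350,260),6)
gs=cv2.cvtColor(S["img"],cv2.COLOR_BGR2GRAY); gt=cv2.cvtColor(T["img"],cv2.COLOR_BGR2GRAY)
g0=cv2.cvtColor(s0,cv2.COLOR_BGR2GRAY)
def blob(g,roi,th):
    x0,y0,x1,y1=roi; m=(g[y0:y1,x0:x1]<th).astype(np.uint8); n,l,st,ce=cv2.connectedComponentsWithStats(m); k=1+np.argmax(st[1:,4]); print(st[k]+[x0,y0,0,0,0],ce[k]+[x0,y0])
blob(gs,(240,190,254,210),40); blob(g0,(245,195,265,225),40)
print(tri([dirs(T,(235.0,193.1)),dirs(S,(246.4,195.5))]))
K0=np.array([263,545])/7+[225,140]-.43
E
```

```text
[244 195   6  12  62] [246.67741935 200.30645161]
[252 210   7  14  78] [254.94871795 216.69230769]
(array([0.53200959, 0.21577177, 0.0679638 ]), [np.float64(1.1118456960636836), np.float64(1.1118456960636838)])
```

View pics/s0z.png

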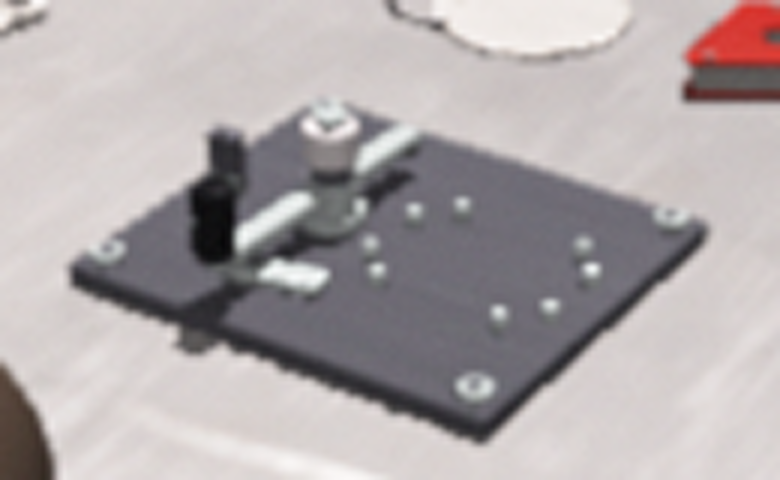

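```bash
python3 - <<'E'
from h import *
def dirs(c,uv):
    K=c["K"]; d=np.array([(uv[0]-K[0,2])/K[0,0],-(uv[1]-K[1,2])/K[1,1],-1]); d=Ro.from_euler("xyz",c["attitude"]).apply(d); return np.array(c["xyz"]),d/np.linalg.norm(d)
def tri(L):
    A=np.zeros((3,3));b=np.zeros(3)
    for o,d in L: M=np.eye(3)-np.outer(d,d);A+=M;b+=M@o
    x=np.linalg.solve(A,b); return x,[np.linalg.norm((np.eye(3)-np.outer(d,d))@(x-o))*1000 for o,d in L]
T=np.load("t21.npy",allow_pickle=True).item();S=np.load("s21.npy",allow_pickle=True).item()
print("start",tri([dirs(T,(262.1,217.4)),dirs(S,(254.9,210.5))]))
print("now",tri([dirs(T,(235.0,193.1)),dirs(S,(246.4,195.5))]))
# blob centroids vs prediction of knob middle at both heights
for z in(.074,.083): print(z,proj(S,[[.532,.2165,z-.019],[.532,.2165,z]]).round(1), proj(S,[[.4692,.1420,z-.019]]).round(1))
E
```

```text
start (array([0.46865503, 0.1432264 , 0.07073328]), [np.float64(1.0053796292110366), np.float64(1.0053796292110744)])
now (array([0.53200959, 0.21577177, 0.0679638 ]), [np.float64(1.1118456960636836), np.float64(1.1118456960636838)])
0.074 [[246.9 199.4]
 [246.4 193.6]] [[256.1 215.5]]
0.083 [[246.7 196.7]
 [246.2 190.8]] [[255.9 212.7]]
```

```bash
python3 - <<'E'
from h import *
go(0.53,-0.06,0.20)
E
```

```text
tool shift mm (at present yaw 101.5) [-142.6 -259.4  -25.2] twist deg None
```

Request:
{"name": "send_rows", "arguments": {
  "increments": [45,-10,0,-35,0,45,-30,-45,0,0,45,-35,-50,0,0,45,-35,-55,0,0,45,-32,-50,0,0]
}}

```text
t: 33.83
ee_pos: [0.5875, -0.0467, 0.2118]
tool_rot: [3.138, -0.07, 1.772]
wrist_force: [0.4, -0.6, 0.0]
opening: 0.0449
```

Request:
{"name": "send_rows", "arguments": {
  "increments": [45,0,-40,0,0,45,0,-20,0,0,45,0,0,0,0,45,0,0,0,0,45,0,0,0,0]
}}

```text
t: 34.45
ee_pos: [0.5323, -0.0579, 0.2098]
tool_rot: [3.14, -0.071, 1.772]
wrist_force: [0.9, -0.3, 0.2]
opening: 0.0447
```

```bash
python3 - <<'E'
from h import *
for n in("top","wrist","scene"):
    c=eyes.capture(n); cv2.imwrite(f"pics/{n}22.png",c["img"]); np.save(n[0]+"22.npy",c,allow_pickle=True)
s=r.state(); print(s["t"],s["ee_pos"],s["wrist_force"],s["joint_positions"].round(2))
E
```

```text
34.6 [ 0.53222321 -0.05820033  0.20924365] [-0.3316553   0.27780172  0.25684138] [-0.15  0.17 -0.04  1.39  0.07  1.22]
```

View pics/wrist22.png

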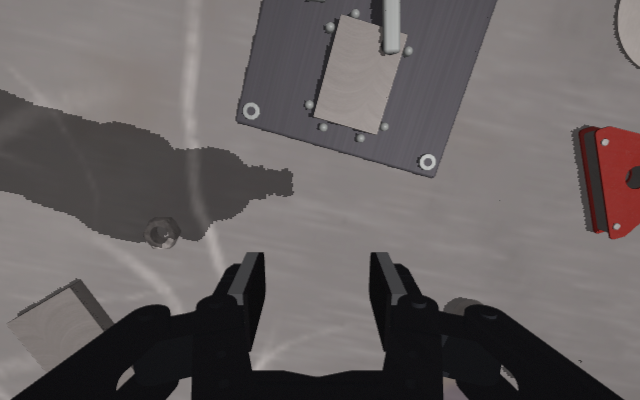

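View pics/top22.png

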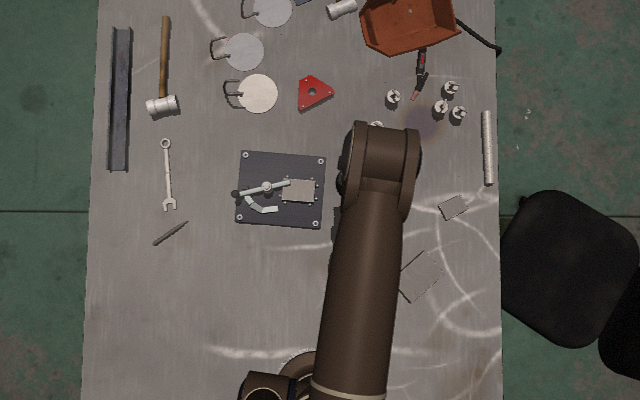

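View pics/scene22.png

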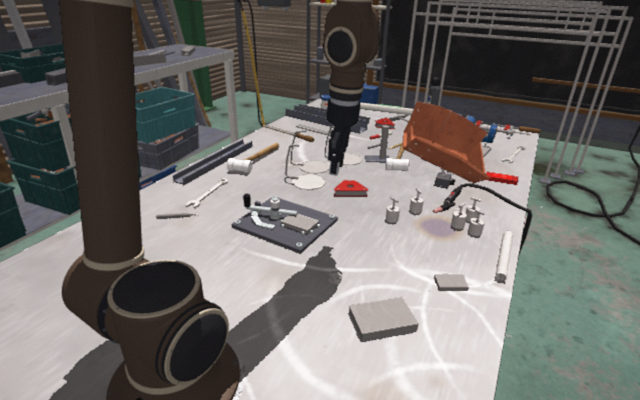

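```bash
python3 - <<'E'
from h import *
T=np.load("t22.npy",allow_pickle=True).item(); save("t22z.png",T["img"],(225,140,335,240),7)
E
```

```text
(no output)
```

View pics/t22z.png

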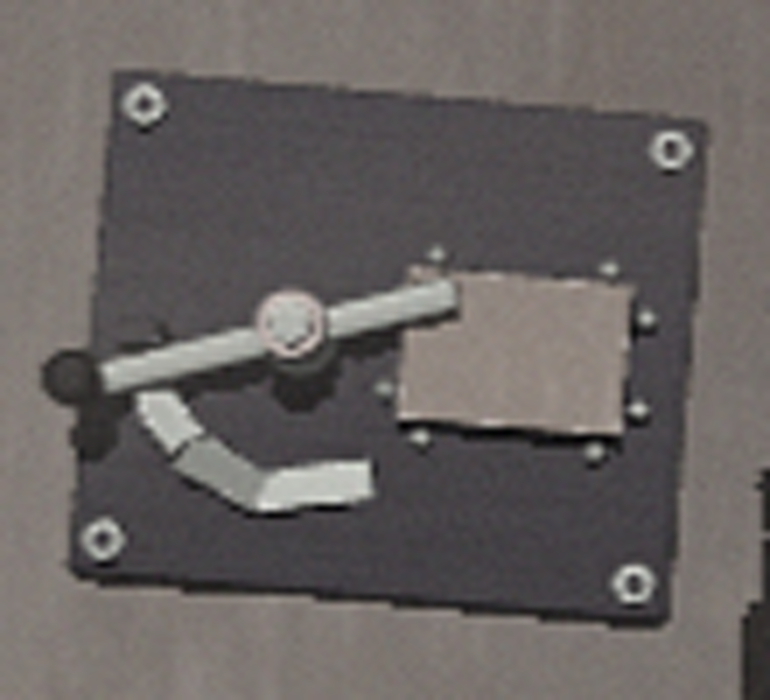

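```bash
python3 -c "
from station import job
print(job.close_job())"
```

```text
the job is handed in; nothing more can be done
None
```

The plate is in the jig with the lever down in its notch, and I handed the job in at about 34.6 s with the arm clear of everything.

- **Plate:** I laid the middle-sized blank in the nest and let go of it. The pictures afterwards show it flat between all eight pins.
- **Lever:** I swung it by the knob, held loosely between the fingers. Climbing took about 7 N at the knob. It ran along the flat top and dropped into the notch at about 1.24–1.25 rad, going by the top camera. I then pushed on in fine steps until it stopped moving, at about 7 N, and backed off.
- **Last checks:**
  - The lever has passed the end of the cam, and its toe is over the plate.
  - The knob is back at its low height. Triangulation read 68 mm now against 71 mm at the start, where 74 mm is nominal, so the reading is a few mm low but well short of the 83 mm it has on the cam.
  - The nut, wrench and punch look untouched. The mandrel was partly hidden behind the arm in the last top view, but nothing went near it.

**Things that did not go to plan:**
- My first grasp of the plate was too shallow, so I let go and took it again lower down.
- While turning the tool above the table, the last joint ran into its range limit. That moved the tool about 90 mm sideways in free air and left it tilted about 4 degrees for the rest of the job. It touched nothing, and I allowed for the tilt.
- One retreat move went ahead of the robot, the wrong way. It was 0.18 m up and clear of everything.

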